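Lever open a stuck biscuit tin

TASK

The lid of the biscuit tin has snapped shut tight. Take the lid opener, put its blade between the lid's front lip and the little shelf below it, and lever on the shelf until the lid snaps free; then swing the lid right back with the opener so that it stays open, and lay the opener down flat on the worktop beside or in front of the tin. Keep the gripper itself off the lid, and leave the mug, the espresso cup and the spice jar where they stand.

Things in the scene. Friction and masses are not known exactly. Their poses are not given: they have to be found in the camera images.
- tin: dark bare metal biscuit tin, fixed to the worktop: 90 deep (x) x 110 wide (y) x 100 high, hinged lid on top. Origin: centre of underside; its front looks along its own -x (to the robot, within 0.45 rad). Front wall at x = -45; from it a lip (lid) and a shelf below reach forward to x = -69, y -30..+30. Shelf top z = 93, lip underside z = 101: a gap 8 high and 24 deep, the wall at its back
- tin_shelf: the small fixed metal shelf under the lip, part of the tin (same origin and axes as the tin), the fulcrum for the opener; 60 wide, 24 deep, 4 thick, rounded front edge
- shelf_edge (a point): middle of the shelf's front edge, on its top surface (tin frame -69, 0, 93 mm); axes as the tin
- lip (a point): middle of the front edge of the lid's lip, on its underside (tin frame -69, 0, 101 mm when shut); moves with the lid
- lid_hinge (a point): the lid's hinge line, at the back edge of the tin (tin frame +45, 0, 101 mm); y along the hinge line
- tin_lid (a joint): opening angle of the lid, rad: 0 shut, held by a sprung catch behind the front wall that takes about 13 N up at the lip and lets go when the lip has risen about 6 mm; then it rests on the catch at about 0.11; 1.57 upright; past that it falls back to its stop at 1.9. Lid 4 mm thick, 112 wide, 114 from hinge line to lip edge
- lid: the lid's plate with its lip (turns with the joint); origin on the hinge line, at the middle of the underside of the back edge; its own -x runs to the lip
- opener: lid opener, 155 mm long along its x, 90 g, lying flat: dark wooden handle x = -60 to +15, 20 wide (y), 22 high (z 0..22); a 21 wide, 18 high steel collar at x = 10..22; then a straight flat steel blade to the tip at x = +95, 18 wide, 4 thick (3 over its last 27 mm), its mid plane at z = 11. Origin: on its underside, 95 mm behind the tip
- opener_tip (a point): middle of the tip of the opener's blade (opener frame +95, 0, 11 mm)
- mug: white mug, 83 mm across, 94 high, with a handle; right of the tin; bystander, origin centre of underside
- espresso_cup: small white cup, 62 mm across, 50 high, with a handle; left of the tin, nearer the robot; bystander, origin centre of underside
- spice_jar: spice jar with a green cap, 46 mm across, 106 high; behind and left of the tin; bystander, origin centre of underside

How it is judged (in metres and radians):
On the way, in this order (a step that is already met when the one before it is completed fails the run):
1. the opener bears on the lid and on the shelf at once (levering) (contact force between opener and lid above 2 N and contact force between opener and tin_shelf above 2 N), for 0.02 s.
2. the lid has snapped free of its catch (value of joint tin_lid above 0.08 rad), for 0.1 s.
At the end, for the whole second after the job is handed in: the lid stands open past upright (over 1.6 rad), and the opener lies at rest on the worktop (its origin and its tip both lower than 30 mm and not fallen off), within 0.6 m of the tin (value of joint tin_lid above 1.6 rad and height (world z) of opener between -0.02 and 0.03 m and height (world z) of opener_tip between -0.02 and 0.03 m and linear speed of opener below 0.02 m/s and horizontal distance between opener and tin below 0.6 m); the robot touches nothing.
It fails at once if the gripper or arm touches the lid (over 1 N) (contact force between any of the fingers, the arm and lid above 1 N).
It fails at once if the mug is moved by more than 30 mm or tipped (distance of mug from where it was at the start of the episode above 0.03 m or angle between mug's own z axis and vertical above 0.4 rad).
It fails at once if the espresso cup is moved by more than 30 mm or tipped (distance of espresso_cup from where it was at the start of the episode above 0.03 m or angle between espresso_cup's own z axis and vertical above 0.4 rad).
It fails at once if the spice jar is moved by more than 30 mm or tipped (distance of spice_jar from where it was at the start of the episode above 0.03 m or angle between spice_jar's own z axis and vertical above 0.4 rad).
It also fails if it takes over 58 s, if anything falls off the work surface, if the arm or the gripper's body presses on something with over 40 N, if the wrist force passes 120 N, or if a joint passes its speed limit or range.

ROBOT

A 7-joint arm with a two-finger parallel gripper is mounted at the origin on a cart in front of the work surface, level with it; the furniture and walls round the work are solid. World frame = base frame: x ahead of the robot, y to its left, z up, the work surface at z = 0. Lengths are in mm, angles in rad, forces in N, time in s.
With the tool pointing down it reaches from about 400 to 925 mm from the base axis. Payload 5.6 kg.
Tool frame: the origin (TCP) lies midway between the tips of the shut fingers; the grasp point (between the pads) lies 19 mm behind it; z points along the fingers, x is the direction in which the jaws open and shut, and the axes are right-handed (so a half turn about z gives the same grasp; the last joint's range is limited). The gripper opens to 85 mm and grips with 20 to 120 N. Pads are 22 mm wide; open, the fingers measure 114 mm over their backs; the gripper's body (76 mm by 85 mm) begins 54 mm behind the grasp point. The pads swing forward as they close: fully open they stand 13 mm farther back than shut.
Start: joints at [-1.198, 0.468, -0.012, 1.603, 0.006, 1.071, -0.056], TCP at [262.589, 594.605, 231.29] pointing down, gripper open.
Joint ranges: [-2.53, 2.53], [-0.31, 2.02], [-1.57, 1.55], [0.28, 2.44], [-1.29, 4.43], [0.15, 1.84], [-2.92, 2.92]. Speed limits (rad/s): [2.57, 2.57, 3.14, 3.14, 3.14, 3.14, 3.14].

INTERFACE

Orientations are given as a rotation vector (axis times angle).
In Python, from plant import bot, eyes gives the robot as it stands.
- The arm moves only by the tool drive_tool, never from a script. Its argument "series" is a list of rows, each an object of numbers: "dx", "dy", "dz": the shift along the tool's x, y, z in cm; "rx", "ry", "rz": the turn, a rotation vector about the tool's x, y, z in degrees; "hand": the finger opening in cm, from 0 to 8.54. A call has 1 to 5 rows; each row is the pose to reach, as a shift and turn from the pose commanded when the call began, along the tool's axes at that moment; what a row does not reach only later rows make up. A row lasts 1/10 s, in which the tool goes at most 50 mm and 8.59 degrees, less where a joint would pass 70% of its speed; a pose out of reach is approached as far as the arm can. A call with a gripper value outside its range is refused whole. The fingers move at their own pace and stop on an object; "newtons" is the grip in N (left out, the last holds). Time passes only in rows, so rows that repeat a pose let the fingers close. It gives the time, the measured TCP pose, the force and the opening at its end, in the units of the state.
- bot.observe(): the state, without advancing time (a new reading comes with each control period).
- eyes.capture(name): name is "scene" or "top" or "wrist"; returns the picture (400x640x3 uint8, red, green, blue); there is no depth.
- eyes.get_calibration(name): a dict with "K" (3x3 intrinsics, pixels), "camera_from_world" (4x4, takes a point from world to camera coordinates); the wrist camera has in their place "hand_eye" (4x4, takes a point from camera to tool coordinates, whose origin is the TCP and whose axes are the tool frame's). Camera axes: x right, y down, z forward; pixel columns grow to the right and rows downward; lengths in mm; the calibration is good to about 2 mm. A picture is of the moment at which its call begins: read the wrist's pose just before it. get_calibration takes no time and is no camera call.
- bot.sign_off(): hands the job in, once; it reports no verdict.
The state is a dict: "t": time; "joint_pos": joint angles; "dq": joint speeds; "joint_torque": joint torques, N m; "ee_pos": TCP position; "tcp_rot": TCP orientation; "force": force on the tool from outside, world axes, zero at the start; "wrist_torque": the same for the moment, N m; "grip_width": opening from 0.0 (shut) to 1.0 (fully open).
Only numpy, scipy, OpenCV 4.12 (cv2) and the standard library are available. Lean on these libraries where they do the work, as an engineer would, in place of code of your own. Each camera call takes 0.05 s, during which the arm holds its last target.

## Working session

There is one attempt and no reset: what is moved stays moved. The work goes in short steps, Python scripts to look and compute and a tool call to move; the robot and the scene stay as the last step left them, time stands still between calls to the robot, and variables do not carry over. Pictures are saved under pics/ and viewed, and the job is handed in when it is done.

Besides the shell and the picture viewer there is one more tool, called as a command line: name --argument value ..., lists and objects as JSON in quotes. drive_tool: Moves the arm, as the interface text tells. Its arguments: {"type":"object","properties":{"series":{"type":"array","items":{"type":"object","properties":{"dx":{"type":"number"},"dy":{"type":"number"},"dz":{"type":"number"},"rx":{"type":"number"},"ry":{"type":"number"},"rz":{"type":"number"},"hand":{"type":"number"}}}},"newtons":{"type":"number"}},"required":["series"]}

```bash
mkdir -p pics; ls
python3 - <<'E'
from plant import bot, eyes
import cv2
print(bot.observe())
for n in("scene","top"):
    im=eyes.capture(n); cv2.imwrite(f"pics/{n}0.png",im[:,:,::-1]); print(eyes.get_calibration(n))
print(eyes.get_calibration("wrist"))
E
```

```text
pics
{'t': 0.0, 'joint_pos': array([-1.19799203,  0.46837461, -0.01157515,  1.60364225,  0.00599768,
        1.07140166, -0.05630617]), 'dq': array([ 5.19281160e-05,  1.76264330e-03, -1.42350235e-04, -9.37342863e-04,
        9.84630060e-04, -1.22393933e-03,  4.15799426e-04]), 'joint_torque': array([ 3.89219813e-04, -5.32382262e+01,  2.11738539e-02, -2.51295465e+01,
        1.14243018e-02,  7.70395913e-03, -1.18777922e-05]), 'ee_pos': array([262.40082572, 594.06128552, 230.33227173]), 'tcp_rot': array([ 2.63129700e+00,  1.71436161e+00, -2.23445298e-03]), 'force': array([-0.44212556,  0.03596634,  0.62015813]), 'wrist_torque': array([ 0.02050831, -0.02155219,  0.02637367]), 'grip_width': 1.0015137336349196}
{'K': array([[377.1968274 ,   0.        , 315.9243352 ],
       [  0.        , 377.1968274 , 202.99577128],
       [  0.        ,   0.        ,   1.        ]]), 'camera_from_world': array([[ 8.55274557e-01, -5.17811996e-01, -1.93950889e-02,
        -5.00411814e+02],
       [-2.37779146e-01, -3.58935475e-01, -9.02566564e-01,
         2.26893508e+02],
       [ 4.60398209e-01,  7.76553
[... 477 characters left out ...]
7238061e+02],
       [ 1.61272422e-01,  1.00967211e-01, -9.81731546e-01,
         1.36882397e+03],
       [ 0.00000000e+00,  0.00000000e+00,  0.00000000e+00,
         1.00000000e+00]])}
{'K': array([[301.68868657,   0.        , 317.79027266],
       [  0.        , 301.68868657, 199.58501483],
       [  0.        ,   0.        ,   1.        ]]), 'hand_eye': array([[ 9.99999841e-01, -4.93477768e-04,  2.74482406e-04,
        -1.07178118e+00],
       [ 3.80253935e-04,  9.47844697e-01,  3.18732309e-01,
        -8.18786585e+01],
       [-4.17454002e-04, -3.18732154e-01,  9.47844734e-01,
        -1.41886745e+02],
       [ 0.00000000e+00,  0.00000000e+00,  0.00000000e+00,
         1.00000000e+00]])}
```

View pics/scene0.png

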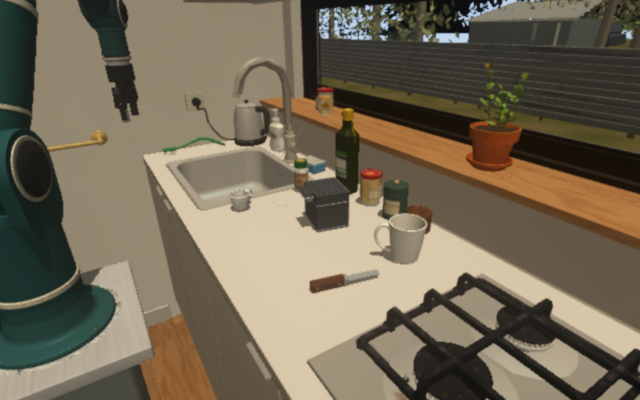

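View pics/top0.png

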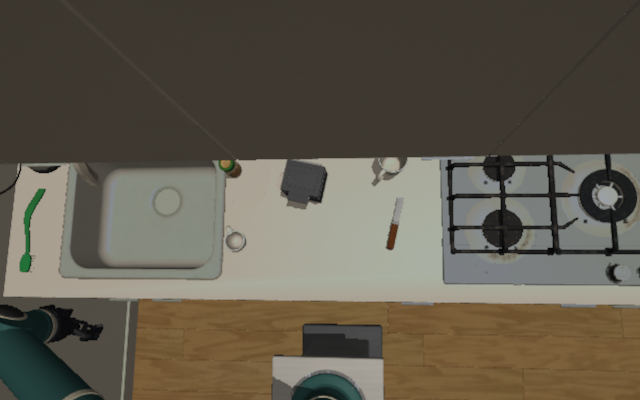

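Run:
```python
import cv2
t=cv2.imread("pics/top0.png");s=cv2.imread("pics/scene0.png")
cv2.imwrite("pics/t1.png",cv2.resize(t[150:270,260:420],None,fx=5,fy=5,interpolation=cv2.INTER_CUBIC))
cv2.imwrite("pics/s1.png",cv2.resize(s[160:300,270:430],None,fx=4.2,fy=4.2,interpolation=cv2.INTER_CUBIC))
```

```text
(no output)
```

View pics/t1.png

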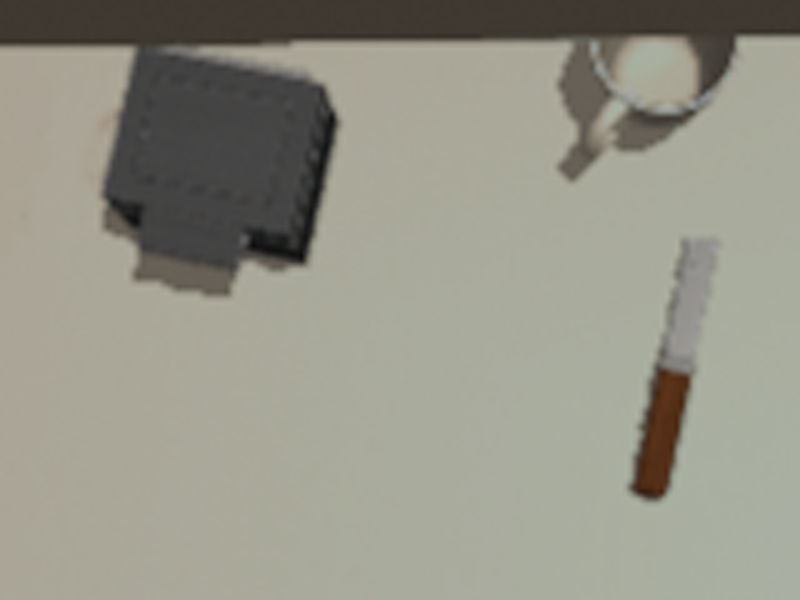

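View pics/s1.png

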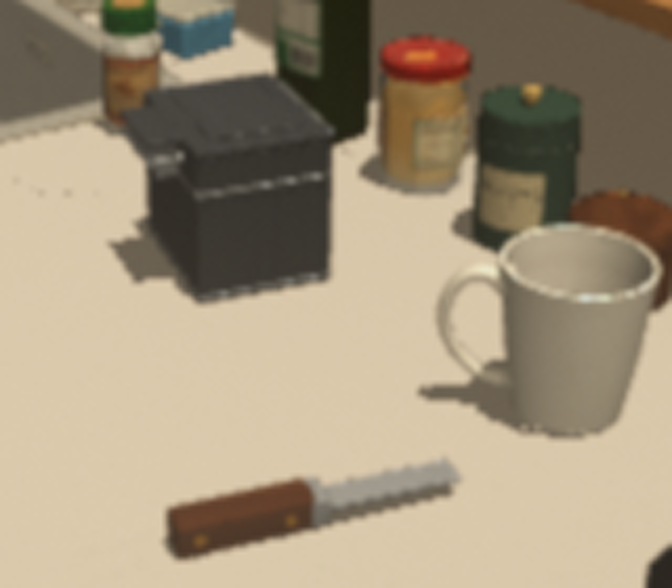

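```bash
cat > h.py <<'E'
import numpy as np, cv2
from scipy.spatial.transform import Rotation as R
def proj_ray(K,T,uv,z):
    d=np.linalg.inv(K)@np.array([uv[0],uv[1],1.]); Rm=T[:3,:3]; c=-Rm.T@T[:3,3]; w=Rm.T@d
    return c+w*(z-c[2])/w[2]
def wristT(s,hand_eye):
    M=np.eye(4);M[:3,:3]=R.from_rotvec(s['tcp_rot']).as_matrix();M[:3,3]=s['ee_pos']
    return np.linalg.inv(M@hand_eye)
E
python3 - <<'E'
from h import *
from plant import bot,eyes
np.set_printoptions(suppress=True,precision=1)
c=eyes.get_calibration("top");K,T=c["K"],c["camera_from_world"]
f=lambda u,v,z:proj_ray(K,T,(260+(u+.5)/5-.5,150+(v+.5)/5-.5),z)
for n,u,v,z in [("BL",138,48,105),("BR",325,85,105),("FR",298,232,105),("FL",108,195,105),("lipL",140,252,105),("lipR",236,268,105),
 ("hend",650,497,11),("tip",701,238,13),("collarL",662,368,15),("collarR",692,372,15),("mug",662,75,94)]: print(n,f(u,v,z))
print("handlecentre", f(662,432,22))
s=bot.observe()
print(R.from_rotvec(s['tcp_rot']).as_matrix())
E
```

```text
BL [707.2 108.  105. ]
BR [683.8   0.5 105. ]
FR [599.5  15.2 105. ]
FL [621.8 123.6 105. ]
lipL [588.9 104.7 105. ]
lipR [579.3  50.  105. ]
hend [ 457.4 -182.2   11. ]
tip [ 609.5 -214.3   13. ]
collarL [ 532.3 -190.1   15. ]
collarR [ 529.9 -207.4   15. ]
mug [ 689.1 -188.9   94. ]
handlecentre [ 494.3 -189.1   22. ]
[[ 0.4  0.9 -0. ]
 [ 0.9 -0.4 -0. ]
 [-0.   0.  -1. ]]
```

```bash
cat >> h.py <<'E'
import json,os
def Rdown(yaw,pitch=0):
    # pitch>0: nose (tool y) up
    c,s=np.cos(yaw),np.sin(yaw)
    x=np.array([-s,c,0]);y=np.array([c,s,0]);B=np.stack([x,y,np.cross(x,y)],1)
    return B@R.from_rotvec([-pitch,0,0]).as_matrix()
def load():
    if os.path.exists('cmd.json'):
        d=json.load(open('cmd.json'));return np.array(d['p']),np.array(d['R'])
    return np.array([262.589,594.605,231.29]),R.from_rotvec([2.63129700e+00,1.71436161e+00,-2.23e-03]).as_matrix()
def save(p,M): json.dump({'p':list(p),'R':M.tolist()},open('cmd.json','w'))
def plan(p,M):
    p0,M0=load(); d=M0.T@(np.asarray(p)-p0)/10; r=np.degrees(R.from_matrix(M0.T@M).as_rotvec())
    print("d cm",np.round(d,2),"r deg",np.round(r,2))
def apply(d,r): # tell what was commanded
    p0,M0=load(); save(p0+M0@np.array(d)*10, M0@R.from_rotvec(np.radians(r)).as_matrix()); print(load()[0])
E
python3 - <<'E'
from h import *
print(Rdown(-.208).round(2)); plan([440,110,300],Rdown(-.208))
E
```

```text
[[ 0.21  0.98  0.  ]
 [ 0.98 -0.21  0.  ]
 [ 0.    0.   -1.  ]]
d cm [-37.17  35.81  -6.8 ] r deg [ -0.     0.1  -11.91]
```

drive_tool --series '[{"dx": -3.5,"dy": 3.4,"dz": -0.7},{"dx": -7,"dy": 6.8,"dz": -1.4},{"dx": -10.5,"dy": 10.2,"dz": -2.1},{"dx": -14,"dy": 13.6,"dz": -2.8},{"dx": -17,"dy": 16.4,"dz": -3.2}]'

```text
schema error: expected keys dx, dy, dz, rx, ry, rz, hand
```

drive_tool --series '[{"dx": -3.5,"dy": 3.4,"dz": -0.7,"rz": -2.4},{"dx": -7,"dy": 6.8,"dz": -1.4,"rz": -5},{"dx": -10.5,"dy": 10.2,"dz": -2.1,"rz": -7},{"dx": -14,"dy": 13.6,"dz": -2.8,"rz": -10},{"dx": -17,"dy": 16.4,"dz": -3.2,"rz": -11.9}]'

```text
schema error: expected keys dx, dy, dz, rx, ry, rz, hand
```

All keys are needed.

drive_tool --series '[{"dx": -3.5,"dy": 3.4,"dz": -0.7,"rx": 0,"ry": 0,"rz": 0,"hand": 8.5},{"dx": -7,"dy": 6.8,"dz": -1.4,"rx": 0,"ry": 0,"rz": 0,"hand": 8.5},{"dx": -10.5,"dy": 10.2,"dz": -2.1,"rx": 0,"ry": 0,"rz": 0,"hand": 8.5},{"dx": -14,"dy": 13.6,"dz": -2.8,"rx": 0,"ry": 0,"rz": 0,"hand": 8.5},{"dx": -17,"dy": 16.4,"dz": -3.2,"rx": 0,"ry": 0,"rz": 0,"hand": 8.5}]'

```text
t: 0.6
ee_pos: [344.8, 370.1, 263.5]
tcp_rot: [2.633, 1.713, 0.0]
force: [1.3, -0.4, -0.1]
grip_width: 0.996
```

drive_tool --series '[{"dx": -3.5,"dy": 3.4,"dz": -0.7,"rx": 0,"ry": 0,"rz": -2.4,"hand": 8.5},{"dx": -7,"dy": 6.8,"dz": -1.4,"rx": 0,"ry": 0,"rz": -5,"hand": 8.5},{"dx": -10.5,"dy": 10.2,"dz": -2.1,"rx": 0,"ry": 0,"rz": -7,"hand": 8.5},{"dx": -14,"dy": 13.6,"dz": -2.8,"rx": 0,"ry": 0,"rz": -10,"hand": 8.5},{"dx": -17,"dy": 16.4,"dz": -3.2,"rx": 0,"ry": 0,"rz": -11.9,"hand": 8.5}]'

```text
t: 1.1
ee_pos: [425.9, 148.4, 295.8]
tcp_rot: [2.44, 1.979, 0.001]
force: [1.0, 0.5, 0.2]
grip_width: 0.993
```

Run:
```python
from h import *
from plant import bot,eyes
apply([-17,16.4,-3.2],[0,0,0]);apply([-17,16.4,-3.2],[0,0,-11.9])
s=bot.observe();im=eyes.capture("wrist");cv2.imwrite("pics/w1.png",im[:,:,::-1])
T=wristT(s,eyes.get_calibration("wrist")["hand_eye"]);np.save("w1.npy",T)
print(s['t'],s['ee_pos'],s['force'],R.from_rotvec(s['tcp_rot']).as_matrix().round(3)); print(load()[1].round(3))
```

```text
[343.94535161 372.89304537 263.61573627]
[425.30170323 151.18109074 295.94147254]
1.1 [425.85246857 148.37209736 295.81025515] [0.95766767 0.5382087  0.23539506] [[ 0.207  0.978  0.001]
 [ 0.978 -0.207  0.   ]
 [ 0.     0.001 -1.   ]]
[[ 0.207  0.978 -0.001]
 [ 0.978 -0.207 -0.002]
 [-0.002 -0.    -1.   ]]
```

View pics/w1.png

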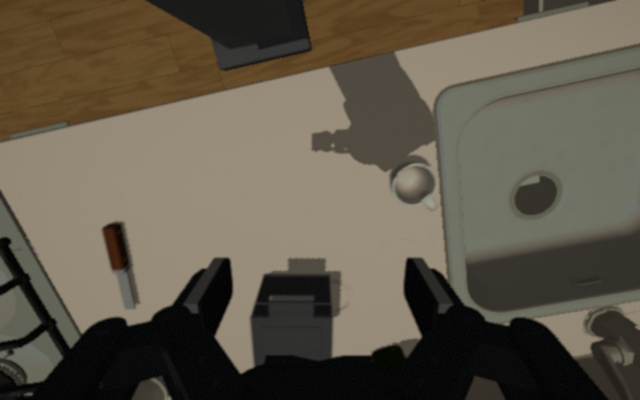

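Run:
```python
import cv2
t=cv2.imread("pics/w1.png")
a=cv2.resize(t[250:370,230:360],None,fx=5,fy=5,interpolation=cv2.INTER_CUBIC)
b=cv2.resize(t[210:330,90:150],None,fx=5,fy=5,interpolation=cv2.INTER_CUBIC)
o=cv2.hconcat([a,b][:1]);cv2.imwrite("pics/w1a.png",cv2.convertScaleAbs(o,alpha=2.2,beta=10));cv2.imwrite("pics/w1b.png",b)
```

```text
(no output)
```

View pics/w1a.png

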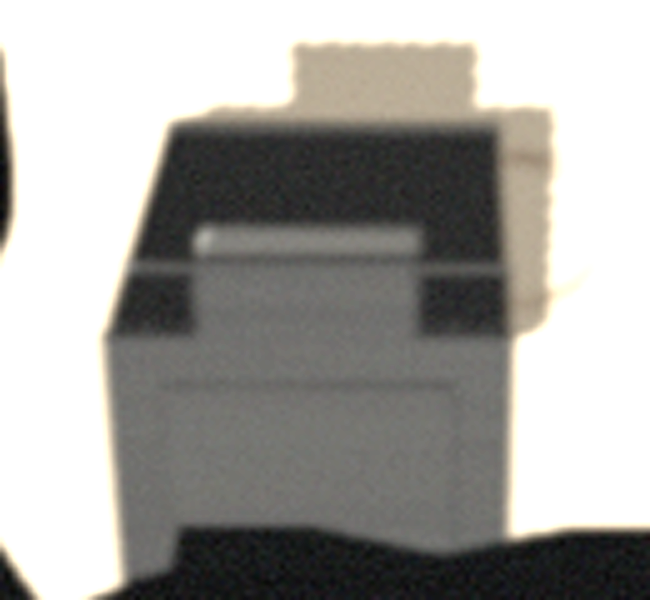

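View pics/w1b.png

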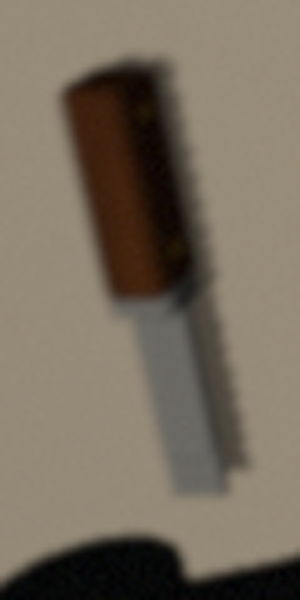

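Run:
```python
from h import *
from plant import bot,eyes
np.set_printoptions(suppress=True,precision=1)
K=eyes.get_calibration("wrist")["K"];T=np.load("w1.npy")
f=lambda u,v,z,ox=230,oy=250:proj_ray(K,T,(ox+(u+.5)/5-.5,oy+(v+.5)/5-.5),z)[:2]
for n,a in dict(baseR=(172,125,0),baseL=(498,125,0),lidR=(107,338,105),lidL=(513,335,105),lipR=(194,262,105),lipL=(420,262,105)).items(): print(n,f(*a))
print('baseyaw/lidyaw/lip')
for a,b in (((172,125,0),(498,125,0)),((107,338,105),(513,335,105)),((194,262,105),(420,262,105))):
    d=f(*b)-f(*a);m=(f(*b)+f(*a))/2; y=-np.arctan2(d[0],d[1]); off=[45,45,69][[0,105].index(a[2]) if a[1]!=262 else 2]
    print(np.linalg.norm(d),y,m,'centre',m+off*np.array([np.cos(y),np.sin(y)]))
for n,a in dict(tip=((175+228)/2,492,13),tipL=(175,492,13),tipR=(228,490,13),collarA=(112,305,20),collarB=(172,300,20),back1=(65,95,22),back2=(125,72,22),fronth1=(110,296,22),fronth2=(160,294,22)).items(): print(n,f(*a,90,210))
```

```text
baseR [600.4  18.8]
baseL [623.  125.3]
lidR [599.1  19.4]
lidL [620.7 126. ]
lipR [580.4  48.4]
lipL [592.8 106.5]
baseyaw/lidyaw/lip
108.93128354751633 -0.20889820332775552 [611.7  72. ] centre [655.7  62.7]
108.75071262509958 -0.20005820138547128 [609.9  72.7] centre [654.   63.7]
59.38106828823414 -0.20898231696379824 [586.6  77.5] centre [654.1  63.2]
tip [ 608.6 -215.6]
tipL [ 606.8 -224.3]
tipR [ 609.7 -206.5]
collarA [ 531.7 -208.5]
collarB [ 533.9 -189.1]
back1 [ 460.4 -190.1]
back2 [ 457.1 -169.4]
fronth1 [ 527.6 -205.9]
fronth2 [ 530.2 -190.2]
```

```bash
cat >> h.py <<'E'
def sync():
    from plant import bot
    s=bot.observe(); print('t',s['t'],'ee',s['ee_pos'].round(2),'cmd',load()[0].round(2),'F',s['force'].round(2),'w',round(s['grip_width'],3))
    M=R.from_rotvec(s['tcp_rot']).as_matrix(); print('yaw',round(np.arctan2(M[1,1],M[0,1]),4),'pitch',round(np.arcsin(M[2,1]),4),'roll',round(M[2,0],4))
    return s['ee_pos'],M
E
python3 - <<'E'
from h import *
p,M=sync(); save(p,M); plan([491.5,-189,70],Rdown(-.22))
E
```

```text
t 1.15 ee [428.13 142.   296.38] cmd [425.3  151.18 295.94] F [ 2.27 -5.   -0.36] w 0.994
yaw -0.2155 pitch 0.0028 roll -0.0017
d cm [-30.94  13.2   22.73] r deg [0.16 0.1  0.26]
```

```bash
rm cmd.json
python3 - <<'E'
from h import *
apply([-17,16.4,-3.2],[0,0,0]);apply([-17,16.4,-3.2],[0,0,-11.9])
plan([491.5,-189,90],Rdown(-.22))
E
```

```text
[343.94535161 372.89304537 263.61573627]
[425.30170323 151.18109074 295.94147254]
d cm [-31.88  13.51  20.65] r deg [-0.01  0.1   0.68]
```

drive_tool --series '[{"dx": -3.2,"dy": 1.3,"dz": 2,"rx": 0,"ry": 0,"rz": 0,"hand": 8.5},{"dx": -6.4,"dy": 2.6,"dz": 4,"rx": 0,"ry": 0,"rz": 0,"hand": 7},{"dx": -10,"dy": 4,"dz": 6,"rx": 0,"ry": 0,"rz": 0,"hand": 6},{"dx": -13.5,"dy": 5.5,"dz": 8,"rx": 0,"ry": 0,"rz": 0,"hand": 5},{"dx": -17,"dy": 7,"dz": 10,"rx": 0,"ry": 0,"rz": 0,"hand": 5}]'

```text
t: 1.65
ee_pos: [458.5, -30.8, 194.5]
tcp_rot: [-2.44, -1.979, -0.0]
force: [0.1, 1.8, 0.5]
grip_width: 0.582
```

drive_tool --series '[{"dx": -4,"dy": 1.7,"dz": 2.7,"rx": 0,"ry": 0,"rz": 0,"hand": 5},{"dx": -8,"dy": 3.4,"dz": 5.4,"rx": 0,"ry": 0,"rz": 0,"hand": 5},{"dx": -12,"dy": 5.1,"dz": 8.2,"rx": 0,"ry": 0,"rz": 0.6,"hand": 5},{"dx": -14.2,"dy": 6.2,"dz": 10.2,"rx": 0,"ry": 0.1,"rz": 0.7,"hand": 5},{"dx": -14.9,"dy": 6.5,"dz": 10.6,"rx": 0,"ry": 0.1,"rz": 0.7,"hand": 5}]'

```text
t: 2.15
ee_pos: [489.7, -191.9, 86.6]
tcp_rot: [-2.455, -1.956, 0.004]
force: [-0.2, 0.2, 0.3]
grip_width: 0.585
```

drive_tool --series '[{"dx": 0,"dy": 0,"dz": 0,"rx": 0,"ry": 0,"rz": 0,"hand": 5},{"dx": 0,"dy": 0,"dz": 0,"rx": 0,"ry": 0,"rz": 0,"hand": 5}]'

```text
t: 2.35
ee_pos: [491.7, -187.5, 89.7]
tcp_rot: [-2.45, -1.964, -0.003]
force: [-0.7, 0.7, 0.2]
grip_width: 0.583
```

Run:
```python
from h import *
from plant import eyes
apply([-17,7,10],[0,0,0]);apply([-14.9,6.5,10.6],[0,.1,.7])
p,M=sync()
im=eyes.capture("wrist");cv2.imwrite("pics/w2.png",im[:,:,::-1])
sync()
```

```text
[458.59062499 -29.78532859 196.22686597]
[ 491.32475016 -189.18190873   90.47618139]
t 2.35 ee [ 491.66 -187.54   89.69] cmd [ 491.32 -189.18   90.48] F [-0.71  0.69  0.16] w 0.583
yaw -0.2191 pitch -0.0 roll 0.0027
t 2.4 ee [ 491.96 -187.19   90.04] cmd [ 491.32 -189.18   90.48] F [0.14 0.02 0.59] w 0.588
yaw -0.2183 pitch 0.0008 roll 0.0028
```

View pics/w2.png

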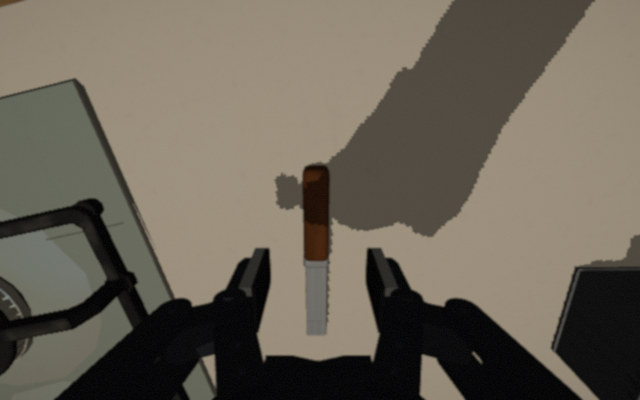

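drive_tool --series '[{"dx": 0,"dy": 0,"dz": 3,"rx": 0,"ry": 0,"rz": 0,"hand": 5},{"dx": 0,"dy": 0,"dz": 6,"rx": 0,"ry": 0,"rz": 0,"hand": 5},{"dx": 0,"dy": 0,"dz": 8,"rx": 0,"ry": 0,"rz": 0,"hand": 5},{"dx": 0,"dy": 0,"dz": 8.7,"rx": 0,"ry": 0,"rz": 0,"hand": 5},{"dx": 0,"dy": 0,"dz": 8.7,"rx": 0,"ry": 0,"rz": 0,"hand": 5}]'

```text
t: 2.9
ee_pos: [491.7, -187.6, 2.5]
tcp_rot: [-2.449, -1.965, -0.003]
force: [-0.1, -0.4, -0.6]
grip_width: 0.587
```

drive_tool --newtons 100 --series '[{"dx": 0,"dy": 0,"dz": 0,"rx": 0,"ry": 0,"rz": 0,"hand": 3},{"dx": 0,"dy": 0,"dz": 0,"rx": 0,"ry": 0,"rz": 0,"hand": 1.5},{"dx": 0,"dy": 0,"dz": 0,"rx": 0,"ry": 0,"rz": 0,"hand": 0.5},{"dx": 0,"dy": 0,"dz": 0,"rx": 0,"ry": 0,"rz": 0,"hand": 0.5},{"dx": 0,"dy": 0,"dz": 0,"rx": 0,"ry": 0,"rz": 0,"hand": 0.5}]'

```text
t: 3.4
ee_pos: [492.6, -188.8, 4.0]
tcp_rot: [2.452, 1.963, 0.005]
force: [-2.0, 1.6, 6.6]
grip_width: 0.207
```

Run:
```python
from h import *
from plant import eyes
apply([0,0,8.7],[0,0,0])
p,M=sync()
im=eyes.capture("wrist");cv2.imwrite("pics/w3.png",im[:,:,::-1])
sync()
```

```text
[ 491.30523186 -189.180351      3.47618359]
t 3.4 ee [ 492.57 -188.83    4.03] cmd [ 491.31 -189.18    3.48] F [-1.96  1.63  6.6 ] w 0.207
yaw -0.2203 pitch 0.0025 roll 0.0023
t 3.45 ee [ 492.54 -188.82    4.01] cmd [ 491.31 -189.18    3.48] F [-1.39  1.19  7.69] w 0.205
yaw -0.2203 pitch 0.0025 roll 0.0023
```

View pics/w3.png

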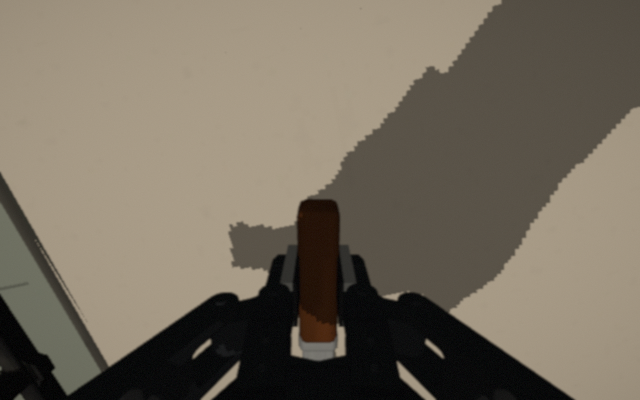

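Run:
```python
from h import *
from plant import eyes
c=eyes.get_calibration("top"); print(proj_ray(c["K"],c["camera_from_world"],(235,241),50))
p0,M0=load()
plan([p0[0],p0[1],110],M0)
save([p0[0],p0[1],110],M0); plan([450.4,105.5,91],Rdown(-.205))
save(p0,M0)
```

```text
[477.70552695 267.54070861  50.        ]
d cm [ -0.    -0.   -10.65] r deg [0. 0. 0.]
d cm [ 27.86 -10.43   1.9 ] r deg [-0.01  0.   -0.88]
```

drive_tool --series '[{"dx": 0,"dy": 0,"dz": -1,"rx": 0,"ry": 0,"rz": 0,"hand": 0.5},{"dx": 0,"dy": 0,"dz": -4,"rx": 0,"ry": 0,"rz": 0,"hand": 0.5},{"dx": 0,"dy": 0,"dz": -7.5,"rx": 0,"ry": 0,"rz": 0,"hand": 0.5},{"dx": 0,"dy": 0,"dz": -10,"rx": 0,"ry": 0,"rz": 0,"hand": 0.5},{"dx": 0,"dy": 0,"dz": -10.6,"rx": 0,"ry": 0,"rz": 0,"hand": 0.5}]'

```text
t: 3.95
ee_pos: [493.3, -189.7, 111.9]
tcp_rot: [2.45, 1.961, 0.008]
force: [0.8, 0.2, -1.4]
grip_width: 0.207
```

drive_tool --series '[{"dx": 2,"dy": -1.5,"dz": 0,"rx": 0,"ry": 0,"rz": 0,"hand": 0.5},{"dx": 5,"dy": -3.5,"dz": 0,"rx": 0,"ry": 0,"rz": 0,"hand": 0.5},{"dx": 8.5,"dy": -5.5,"dz": 0,"rx": 0,"ry": 0,"rz": 0,"hand": 0.5},{"dx": 12,"dy": -7.5,"dz": 0,"rx": 0,"ry": 0,"rz": 0,"hand": 0.5},{"dx": 15,"dy": -9.5,"dz": 0,"rx": 0,"ry": 0,"rz": 0,"hand": 0.5}]'

```text
t: 4.45
ee_pos: [430.4, -20.0, 108.3]
tcp_rot: [-2.45, -1.963, -0.002]
force: [0.5, 1.2, -0.6]
grip_width: 0.203
```

drive_tool --series '[{"dx": 3.5,"dy": -0.4,"dz": 0.6,"rx": 0,"ry": 0,"rz": -0.3,"hand": 0.5},{"dx": 7,"dy": -0.7,"dz": 1.1,"rx": 0,"ry": 0,"rz": -0.6,"hand": 0.5},{"dx": 10,"dy": -0.9,"dz": 1.6,"rx": 0,"ry": 0,"rz": -0.9,"hand": 0.5},{"dx": 12.2,"dy": -0.9,"dz": 1.9,"rx": 0,"ry": 0,"rz": -0.9,"hand": 0.5},{"dx": 12.9,"dy": -0.9,"dz": 1.9,"rx": 0,"ry": 0,"rz": -0.9,"hand": 0.5}]'

```text
t: 4.95
ee_pos: [450.5, 108.4, 89.1]
tcp_rot: [-2.431, -1.986, -0.001]
force: [0.1, -0.2, -0.1]
grip_width: 0.208
```

drive_tool --series '[{"dx": 0,"dy": 0,"dz": 0,"rx": 0,"ry": 0,"rz": 0,"hand": 0.5},{"dx": 0,"dy": 0,"dz": 0,"rx": 0,"ry": 0,"rz": 0,"hand": 0.5},{"dx": 0,"dy": 0,"dz": 0,"rx": 0,"ry": 0,"rz": 0,"hand": 0.5}]'

```text
t: 5.25
ee_pos: [450.7, 104.6, 89.9]
tcp_rot: [-2.438, -1.98, -0.001]
force: [-0.9, 0.1, -1.5]
grip_width: 0.207
```

Run:
```python
from h import *
from plant import eyes
apply([0,0,-10.6],[0,0,0]);apply([15,-9.5,0],[0,0,0]);apply([12.9,-.9,1.9],[0,0,-.9])
p,M=sync()
im=eyes.capture("wrist");cv2.imwrite("pics/w4.png",im[:,:,::-1])
im=eyes.capture("scene");cv2.imwrite("pics/s4.png",cv2.resize(im[150:250,230:390,::-1],None,fx=5,fy=5,interpolation=cv2.INTER_CUBIC))
sync()
```

```text
[ 491.32901277 -189.18224892  109.4761809 ]
[431.42397567 -22.0404341  109.49261315]
[450.84239895 105.80653009  90.49054526]
t 5.25 ee [450.73 104.59  89.85] cmd [450.84 105.81  90.49] F [-0.89  0.11 -1.51] w 0.207
yaw -0.207 pitch -0.0001 roll 0.0013
t 5.35 ee [450.9  104.9   89.93] cmd [450.84 105.81  90.49] F [ 0.24 -0.55 -0.55] w 0.206
yaw -0.2067 pitch 0.0002 roll 0.0017
```

View pics/w4.png

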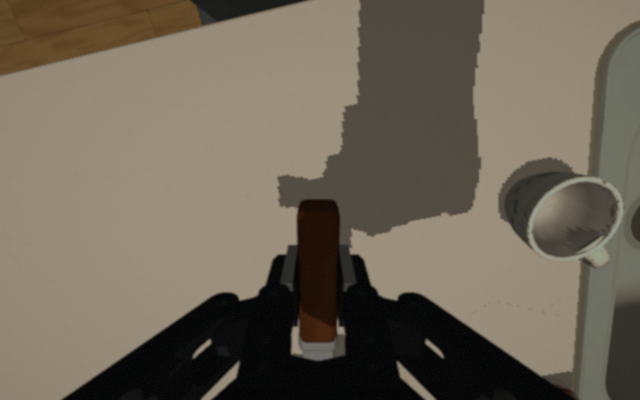

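View pics/s4.png

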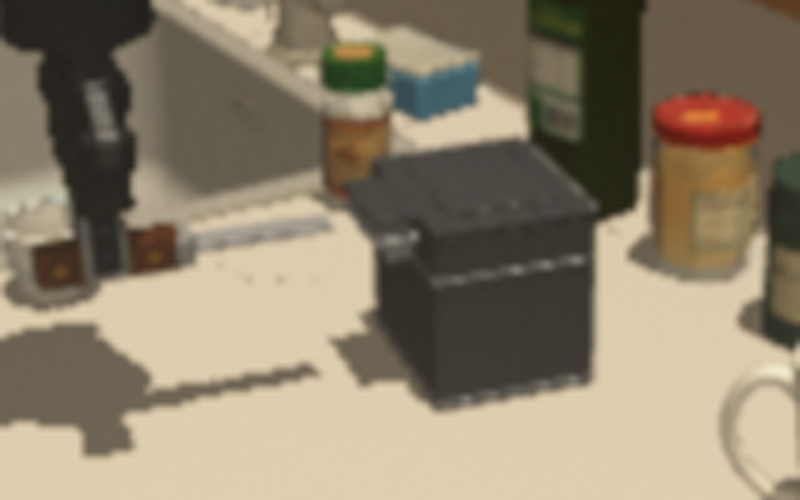

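Run:
```python
from h import *
from plant import bot,eyes
np.set_printoptions(suppress=True,precision=1)
c=eyes.get_calibration("scene");K,T=c["K"],c["camera_from_world"]
def pr(P):
    q=K@(T[:3,:3]@np.array(P)+T[:3,3]);q=q[:2]/q[2];return (q-[230,150])*5+2
p=np.array([450.9,104.9,89.9]);y=-.2067;f=np.array([np.cos(y),np.sin(y),0])
for d in (119,):
  for z in (5,7,9): print(d,z,pr(p+f*d+[0,0,z]))
C=np.array([654,63.2,0]);y=-.205;Rz=R.from_euler('z',y).as_matrix()
for n,q in dict(lipRbot=(-69,-30,101),lipRtop=(-69,-30,105),lipLtop=(-69,30,105),shelfR=(-69,-30,93),shelfRb=(-69,-30,89),shelfL=(-69,30,93),lidFR=(-45,-56,105),lidBR=(45,-56,105),baseFR=(-45,-55,0),baseBR=(45,-55,0)).items(): print(n,pr(C+Rz@np.array(q)))
```

```text
119 5 [320.7 224.3]
119 7 [320.6 220.9]
119 9 [320.4 217.4]
lipRbot [372.1 229.4]
lipRtop [371.8 222.3]
lipLtop [338.1 180.4]
shelfR [372.6 243.4]
shelfRb [372.8 250.4]
shelfL [339.  200.7]
lidFR [432.4 234.5]
lidBR [594.8 207.9]
baseFR [435.6 413.1]
baseBR [590.6 383.1]
```

drive_tool --series '[{"dx": 0,"dy": 1,"dz": 0,"rx": 0,"ry": 0,"rz": 0,"hand": 0.5},{"dx": 0,"dy": 2,"dz": 0,"rx": 0,"ry": 0,"rz": 0,"hand": 0.5},{"dx": 0,"dy": 2.6,"dz": 0,"rx": 0,"ry": 0,"rz": 0,"hand": 0.5},{"dx": 0,"dy": 3,"dz": 0,"rx": 0,"ry": 0,"rz": 0,"hand": 0.5},{"dx": 0,"dy": 3,"dz": 0,"rx": 0,"ry": 0,"rz": 0,"hand": 0.5}]'

```text
t: 5.85
ee_pos: [481.0, 99.7, 89.7]
tcp_rot: [-2.437, -1.982, -0.002]
force: [-0.7, -0.0, -1.5]
grip_width: 0.208
```

drive_tool --series '[{"dx": 0,"dy": 0.3,"dz": 0,"rx": 0,"ry": 0,"rz": 0,"hand": 0.5},{"dx": 0,"dy": 0.6,"dz": 0,"rx": 0,"ry": 0,"rz": 0,"hand": 0.5},{"dx": 0,"dy": 0.9,"dz": 0,"rx": 0,"ry": 0,"rz": 0,"hand": 0.5},{"dx": 0,"dy": 0.9,"dz": 0,"rx": 0,"ry": 0,"rz": 0,"hand": 0.5}]'

```text
t: 6.25
ee_pos: [489.6, 98.1, 89.8]
tcp_rot: [-2.436, -1.982, -0.003]
force: [-0.1, -0.4, -0.0]
grip_width: 0.207
```

```bash
cat >> h.py <<'E'
def snap(n):
    from plant import eyes
    im=eyes.capture("scene");cv2.imwrite(f"pics/{n}.png",cv2.resize(im[130:250,230:390,::-1],None,fx=5,fy=5,interpolation=cv2.INTER_CUBIC))
E
python3 - <<'E'
from h import *
apply([0,3.9,0],[0,0,0])
sync();snap("s5")
E
```

```text
[489.0280334   97.87827391  90.48183642]
t 6.25 ee [489.59  98.08  89.85] cmd [489.03  97.88  90.48] F [-0.06 -0.42 -0.04] w 0.207
yaw -0.2048 pitch 0.0005 roll 0.0019
```

View pics/s5.png

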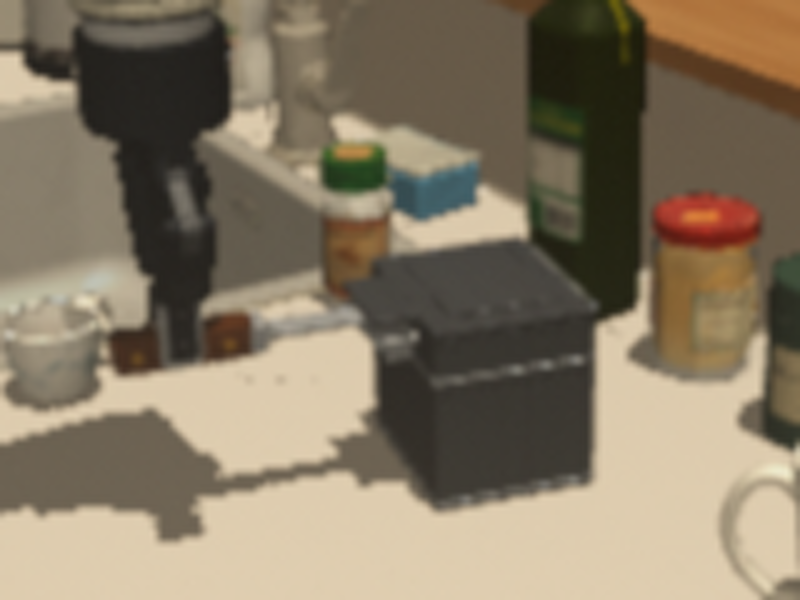

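Run:
```python
from h import *
a=98.8;h=5.5
for ph in (0,.08,.15,.22,.29,.36,.42,.48,.54,.6,.66):
    x=-69-(a*np.cos(ph)-h*np.sin(ph)); z=93-(a*np.sin(ph)+h*np.cos(ph))
    print(ph,'rx %.1f dy %.2f dz %.2f'%(-np.degrees(ph),(x+167.8)/10,-(z-89.85)/10))
```

```text
0 rx -0.0 dy 0.00 dz 0.23
0.08 rx -4.6 dy 0.08 dz 1.02
0.15 rx -8.6 dy 0.19 dz 1.71
0.22 rx -12.6 dy 0.36 dz 2.38
0.29 rx -16.6 dy 0.57 dz 3.04
0.36 rx -20.6 dy 0.83 dz 3.68
0.42 rx -24.1 dy 1.08 dz 4.22
0.48 rx -27.5 dy 1.37 dz 4.74
0.54 rx -30.9 dy 1.69 dz 5.24
0.6 rx -34.4 dy 2.04 dz 5.72
0.66 rx -37.8 dy 2.41 dz 6.18
```

drive_tool --newtons 120 --series '[{"dx": 0,"dy": 0.0,"dz": 0.23,"rx": 0,"ry": 0,"rz": 0,"hand": 0.5},{"dx": 0,"dy": 0.08,"dz": 1.0,"rx": -4.6,"ry": 0,"rz": 0,"hand": 0.5},{"dx": 0,"dy": 0.19,"dz": 1.7,"rx": -8.6,"ry": 0,"rz": 0,"hand": 0.5},{"dx": 0,"dy": 0.36,"dz": 2.4,"rx": -12.6,"ry": 0,"rz": 0,"hand": 0.5},{"dx": 0,"dy": 0.36,"dz": 2.4,"rx": -12.6,"ry": 0,"rz": 0,"hand": 0.5}]'

```text
t: 6.8
ee_pos: [489.7, 97.7, 64.6]
tcp_rot: [2.3, 1.875, 0.203]
force: [-5.9, 1.2, 2.6]
grip_width: 0.201
```

Run:
```python
from h import *
apply([0,.36,2.4],[-12.6,0,0])
sync();snap("s6")
```

```text
[492.54747683  97.1468646   66.48103314]
t 6.8 ee [489.73  97.72  64.58] cmd [492.55  97.15  66.48] F [-5.9   1.16  2.55] w 0.201
yaw -0.2028 pitch 0.2163 roll -0.0002
```

View pics/s6.png

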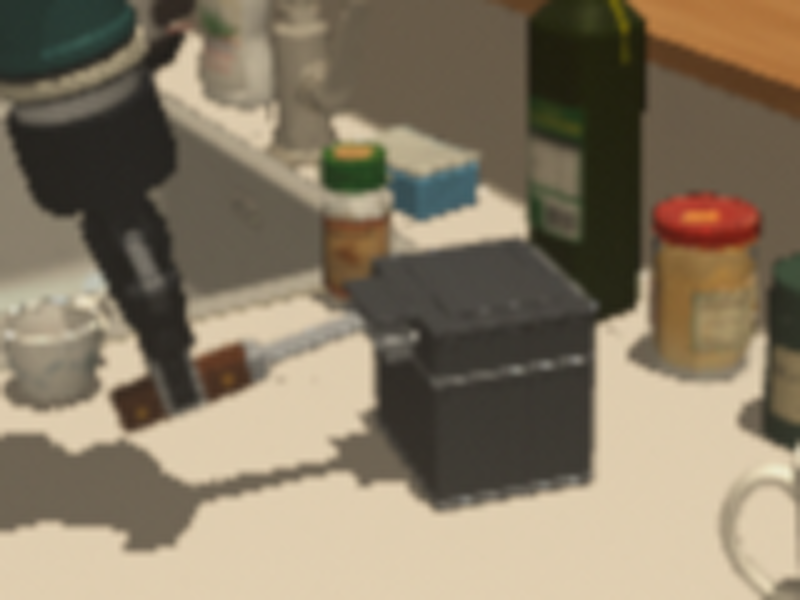

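Run:
```python
from h import *
a=98.8;h=5.5;y=-.205;f=np.array([np.cos(y),np.sin(y),0])
p,M=load()
base=p-f*3.6-np.array([0,0,-24.]) 
for ph in (.29,.36,.42,.48,.54,.6,.66):
    x=-69-(a*np.cos(ph)-h*np.sin(ph)); z=93-(a*np.sin(ph)+h*np.cos(ph))
    print(ph);plan(base+f*(x+167.8-2)+np.array([0,0,z-89.85]),Rdown(-.205,ph))
```

```text
0.29
d cm [ 0.   -0.13  0.62] r deg [-4.03 -0.    0.02]
0.36
d cm [-0.   -0.02  1.31] r deg [-8.04 -0.    0.02]
0.42
d cm [-0.    0.11  1.89] r deg [-11.48  -0.     0.02]
0.48
d cm [-0.    0.28  2.46] r deg [-14.91  -0.     0.02]
0.54
d cm [-0.    0.48  3.01] r deg [-18.35  -0.     0.02]
0.6
d cm [-0.    0.72  3.56] r deg [-2.179e+01 -1.000e-02  2.000e-02]
0.66
d cm [-0.    0.98  4.09] r deg [-2.523e+01 -1.000e-02  2.000e-02]
```

drive_tool --series '[{"dx": 0,"dy": -0.13,"dz": 0.6,"rx": -4,"ry": 0,"rz": 0,"hand": 0.5},{"dx": 0,"dy": -0.02,"dz": 1.3,"rx": -8,"ry": 0,"rz": 0,"hand": 0.5},{"dx": 0,"dy": 0.1,"dz": 1.9,"rx": -11.5,"ry": 0,"rz": 0,"hand": 0.5},{"dx": 0,"dy": 0.1,"dz": 1.9,"rx": -11.5,"ry": 0,"rz": 0,"hand": 0.5}]'

```text
t: 7.25
ee_pos: [492.2, 102.4, 51.6]
tcp_rot: [2.235, 1.809, 0.315]
force: [-4.8, -2.4, 3.1]
grip_width: 0.202
```

Run:
```python
from h import *
apply([0,.1,1.9],[-11.5,0,0])
sync();snap("s7")
```

```text
[497.55707925  96.10622519  48.15561491]
t 7.25 ee [492.21 102.39  51.6 ] cmd [497.56  96.11  48.16] F [-4.76 -2.43  3.07] w 0.202
yaw -0.2117 pitch 0.3304 roll 0.0115
```

View pics/s7.png

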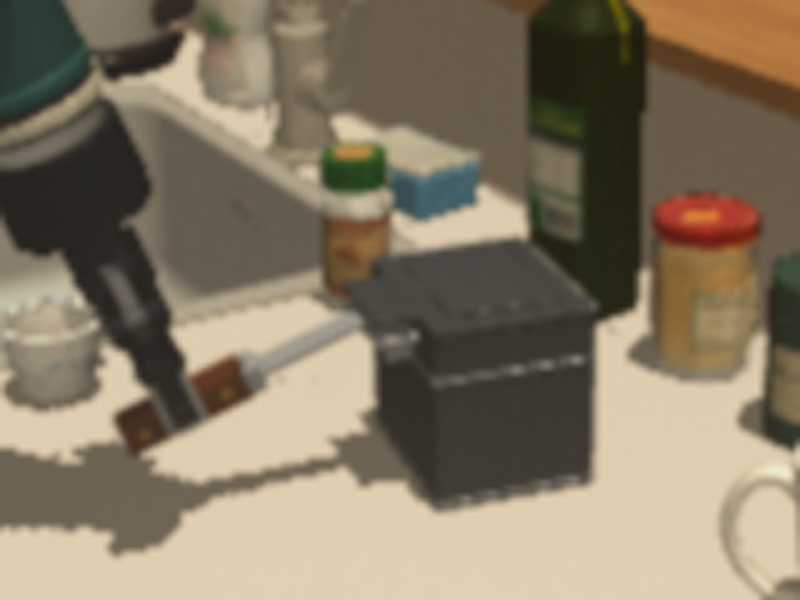

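Run:
```python
from h import *
from plant import bot
s=bot.observe();print(s['joint_pos'].round(3),s['dq'].round(3),s['joint_torque'].round(1),s['wrist_torque']);sync()
```

```text
[-0.932  0.506  0.657  2.327 -0.857  0.17   1.812] [ 0.048 -0.024 -0.084 -0.025  0.478  0.006 -0.434] [  0.6 -35.6   6.6 -11.5   0.1  -0.4  -0.1] [-0.25664648 -0.4382571  -0.26855837]
t 7.3 ee [491.8  103.4   51.07] cmd [497.56  96.11  48.16] F [-2.28  0.17  4.77] w 0.203
yaw -0.2105 pitch 0.3307 roll 0.0114
```

drive_tool --newtons 60 --series '[{"dx": 0,"dy": 0,"dz": 0,"rx": 2,"ry": 0,"rz": 0,"hand": 0.5},{"dx": 0,"dy": 0,"dz": 0,"rx": 2,"ry": 0,"rz": 0,"hand": 0.5}]'

```text
t: 7.5
ee_pos: [492.0, 104.1, 51.5]
tcp_rot: [2.256, 1.835, 0.283]
force: [-3.8, -0.3, 4.8]
grip_width: 0.203
```

Run:
```python
from h import *
from plant import bot
s=bot.observe();print(s['joint_pos'].round(3),s['dq'].round(3));p,M=sync()
C=np.array([654,63.2,0]);print(R.from_euler('z',.205).as_matrix()@(p-C))
```

```text
[-0.936  0.514  0.683  2.304 -0.814  0.234  1.783] [ 0.011 -0.008 -0.025  0.013 -0.006 -0.04   0.007]
t 7.5 ee [492.04 104.1   51.51] cmd [497.56  96.11  48.16] F [-3.83 -0.35  4.85] w 0.203
yaw -0.2064 pitch 0.2929 roll 0.011
[-166.89555958    7.07302824   51.51001671]
```

Run:
```python
from h import *
p,M=sync(); save(p,M)
y=-.205;f=np.array([np.cos(y),np.sin(y),0]);l=np.array([-np.sin(y),np.cos(y),0])
C=np.array([654,63.2,0])
for xt,yt,z,ph in ((-168,5,62,.22),(-171,3,76,.1),(-175,1,89,0),(-195,0,89.5,0),(-220,0,89.5,0)):
    print(xt,z);plan(C+f*xt+l*yt+np.array([0,0,z]),Rdown(y,ph))
```

```text
t 7.5 ee [492.04 104.1   51.51] cmd [497.56  96.11  48.16] F [-3.83 -0.35  4.85] w 0.203
yaw -0.2064 pitch 0.2929 roll 0.011
-168 62
d cm [-0.2   0.2  -1.04] r deg [ 4.18 -0.64 -0.06]
-171 76
d cm [-0.38  0.31 -2.47] r deg [11.05 -0.64 -0.02]
-175 89
d cm [-0.56  0.31 -3.83] r deg [ 1.678e+01 -6.400e-01  1.000e-02]
-195 89.5
d cm [-0.66 -1.59 -4.46] r deg [ 1.678e+01 -6.400e-01  1.000e-02]
-220 89.5
d cm [-0.66 -3.99 -5.18] r deg [ 1.678e+01 -6.400e-01  1.000e-02]
```

drive_tool --newtons 120 --series '[{"dx": -0.2,"dy": 0.2,"dz": -1.0,"rx": 4.2,"ry": -0.6,"rz": 0,"hand": 0.5},{"dx": -0.4,"dy": 0.3,"dz": -2.5,"rx": 11,"ry": -0.6,"rz": 0,"hand": 0.5},{"dx": -0.6,"dy": 0.3,"dz": -3.8,"rx": 16.8,"ry": -0.6,"rz": 0,"hand": 0.5},{"dx": -0.6,"dy": 0.3,"dz": -3.8,"rx": 16.8,"ry": -0.6,"rz": 0,"hand": 0.5}]'

```text
t: 7.9
ee_pos: [484.9, 98.2, 89.7]
tcp_rot: [2.436, 1.98, 0.002]
force: [1.0, 0.1, -3.2]
grip_width: 0.198
```

Run:
```python
from h import *
apply([-.6,.3,-3.8],[16.8,-.6,0])
p,M=sync();snap("s8")
C=np.array([654,63.2,0]);print(R.from_euler('z',.205).as_matrix()@(p-C))
```

```text
[482.81345848  99.45464859  88.68954858]
t 7.9 ee [484.87  98.2   89.68] cmd [482.81  99.45  88.69] F [ 1.03  0.1  -3.25] w 0.198
yaw -0.2059 pitch 0.0029 roll -0.0005
[-1.72716411e+02 -1.63605898e-01  8.96828725e+01]
```

View pics/s8.png

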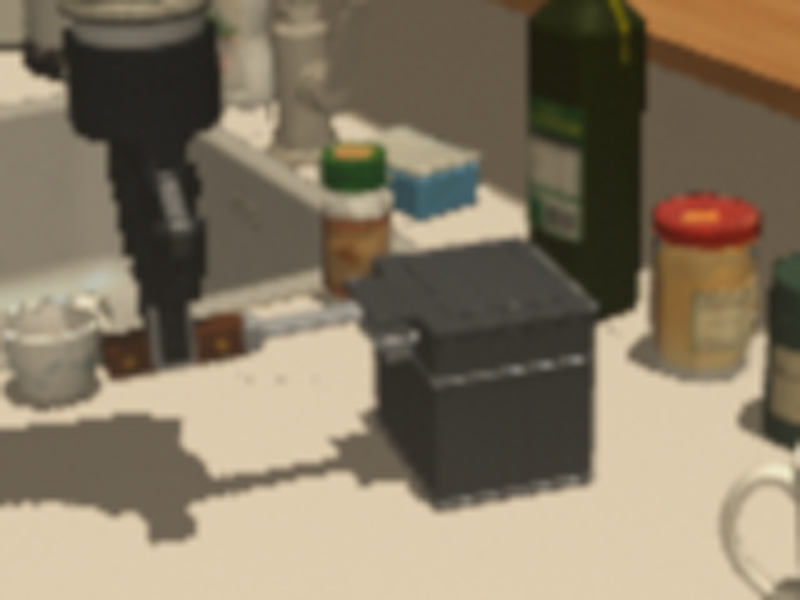

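drive_tool --series '[{"dx": 0,"dy": -1,"dz": 0,"rx": 0,"ry": 0,"rz": 0,"hand": 0.5},{"dx": 0,"dy": -2.5,"dz": 0,"rx": 0,"ry": 0,"rz": 0,"hand": 0.5},{"dx": 0,"dy": -4.2,"dz": 0,"rx": 0,"ry": 0,"rz": 0,"hand": 0.5},{"dx": 0,"dy": -4.5,"dz": 0,"rx": 0,"ry": 0,"rz": 0,"hand": 0.5}]'

```text
t: 8.35
ee_pos: [433.5, 108.8, 86.8]
tcp_rot: [-2.434, -1.983, 0.005]
force: [-0.3, -0.6, -1.8]
grip_width: 0.201
```

drive_tool --series '[{"dx": 0,"dy": 0,"dz": 2,"rx": 0,"ry": 0,"rz": 0,"hand": 0.5},{"dx": 0,"dy": 0,"dz": 5,"rx": 0,"ry": 0,"rz": 0,"hand": 0.5},{"dx": 0,"dy": 0,"dz": 7.5,"rx": 0,"ry": 0,"rz": 0,"hand": 0.5},{"dx": 0,"dy": 0,"dz": 8.4,"rx": 0,"ry": 0,"rz": 0,"hand": 0.5},{"dx": 0,"dy": 0,"dz": 8.4,"rx": 0,"ry": 0,"rz": 0,"hand": 0.5}]'

```text
t: 8.85
ee_pos: [435.7, 108.0, 4.4]
tcp_rot: [-2.435, -1.979, 0.004]
force: [-5.5, 0.3, 11.2]
grip_width: 0.197
```

Run:
```python
from h import *
from plant import bot
apply([0,-4.5,0],[0,0,0]);apply([0,0,8.4],[0,0,0])
p,M=sync();print(bot.observe()['joint_pos'].round(2))
```

```text
[438.75243917 108.59939219  88.70509038]
[438.73600812 108.66298529   4.70511606]
t 8.85 ee [435.68 107.98   4.4 ] cmd [438.74 108.66   4.71] F [-5.53  0.27 11.21] w 0.197
yaw -0.2058 pitch -0.0044 roll 0.0007
[-0.87  0.64  0.68  2.24 -0.84  0.54  1.83]
```

drive_tool --series '[{"dx": 0,"dy": 0,"dz": 0,"rx": 0,"ry": 0,"rz": 0,"hand": 4},{"dx": 0,"dy": 0,"dz": 0,"rx": 0,"ry": 0,"rz": 0,"hand": 4},{"dx": 0,"dy": -0.2,"dz": -0.8,"rx": 8.5,"ry": 0,"rz": 0,"hand": 4},{"dx": 0,"dy": -0.5,"dz": -0.8,"rx": 17,"ry": 0,"rz": 0,"hand": 4},{"dx": 0,"dy": -0.5,"dz": -0.8,"rx": 25.5,"ry": 0,"rz": 0,"hand": 4}]'

```text
t: 9.35
ee_pos: [433.2, 109.7, 13.1]
tcp_rot: [-2.145, -1.747, 0.398]
force: [-0.1, 0.8, -0.8]
grip_width: 0.467
```

drive_tool --series '[{"dx": 0,"dy": 0,"dz": 0,"rx": 0,"ry": 0,"rz": 0,"hand": 4},{"dx": 0,"dy": 0,"dz": 0,"rx": 0,"ry": 0,"rz": 0,"hand": 4}]'

```text
t: 9.55
ee_pos: [432.6, 108.5, 11.3]
tcp_rot: [-2.151, -1.748, 0.396]
force: [-0.5, -0.0, 0.4]
grip_width: 0.467
```

Run:
```python
from h import *
from plant import bot,eyes
apply([0,-.5,-.8],[25.5,0,0])
p,M=sync();print(bot.observe()['joint_pos'].round(2));snap("s9")
im=eyes.capture("wrist");cv2.imwrite("pics/w9.png",im[:,:,::-1])
```

```text
[433.84190417 109.67301143  12.70684048]
t 9.55 ee [432.62 108.46  11.27] cmd [433.84 109.67  12.71] F [-0.52 -0.    0.41] w 0.467
yaw -0.2066 pitch -0.443 roll -0.002
[-0.71  0.82  0.68  1.96 -0.69  1.1   1.77]
```

View pics/s9.png

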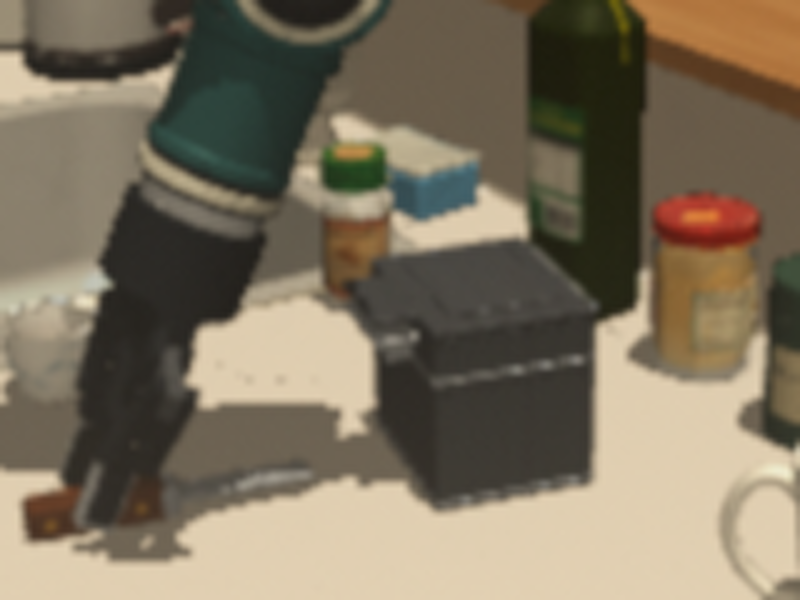

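View pics/w9.png

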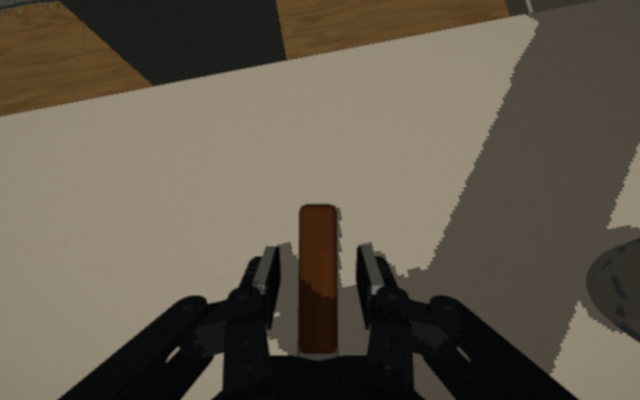

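drive_tool --newtons 120 --series '[{"dx": 0,"dy": 0.09,"dz": 0.18,"rx": 0,"ry": 0,"rz": 0,"hand": 4},{"dx": 0,"dy": 0.09,"dz": 0.18,"rx": 0,"ry": 0,"rz": 0,"hand": 2},{"dx": 0,"dy": 0.09,"dz": 0.18,"rx": 0,"ry": 0,"rz": 0,"hand": 0.5},{"dx": 0,"dy": 0.09,"dz": 0.18,"rx": 0,"ry": 0,"rz": 0,"hand": 0.5},{"dx": 0,"dy": 0.09,"dz": 0.18,"rx": 0,"ry": 0,"rz": 0,"hand": 0.5}]'

```text
t: 10.15
ee_pos: [432.4, 109.5, 10.7]
tcp_rot: [-2.148, -1.748, 0.395]
force: [-0.3, 0.7, 6.5]
grip_width: 0.197
```

Run:
```python
from h import *
from plant import bot,eyes
apply([0,.09,.18],[0,0,0])
p,M=sync();snap("s10")
im=eyes.capture("wrist");cv2.imwrite("pics/w10.png",im[:,:,::-1]);sync()
C=np.array([654,63.2,0]);print(R.from_euler('z',.205).as_matrix()@(p-C))
```

```text
[433.87813683 109.66693304  10.69471468]
t 10.15 ee [432.43 109.54  10.72] cmd [433.88 109.67  10.69] F [-0.27  0.69  6.51] w 0.197
yaw -0.2047 pitch -0.4451 roll 0.0003
t 10.25 ee [432.47 109.56  10.72] cmd [433.88 109.67  10.69] F [-0.94  0.74  6.45] w 0.194
yaw -0.2046 pitch -0.4451 roll 0.0004
[-226.35843104    0.26380176   10.72141889]
```

View pics/s10.png

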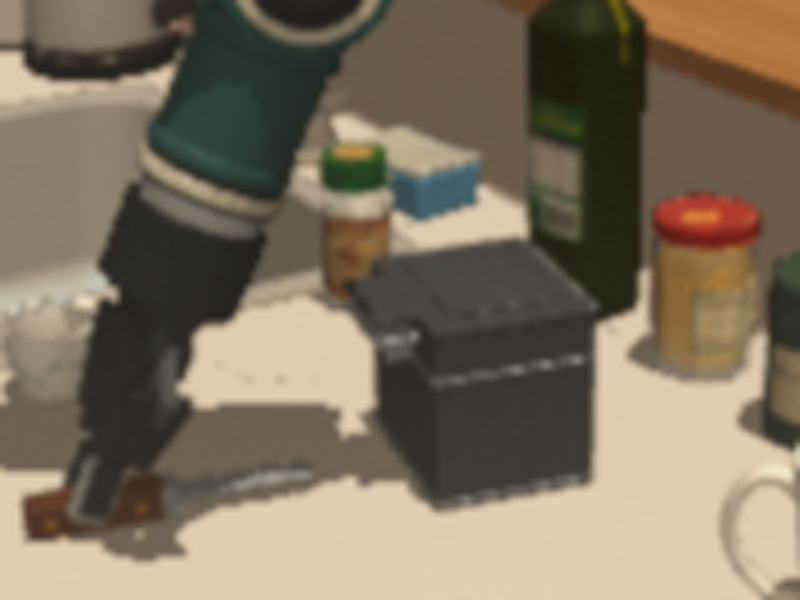

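View pics/w10.png

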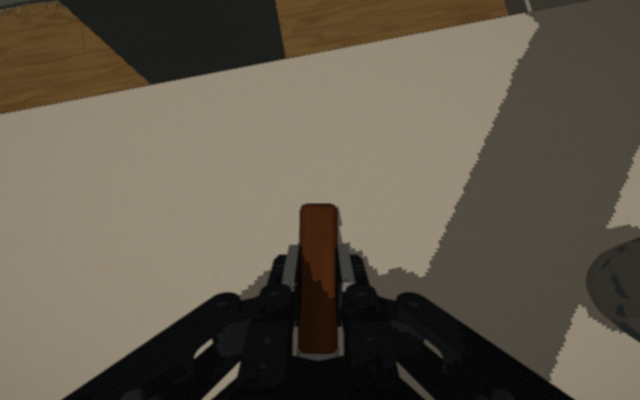

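```bash
cat >> h.py <<'E'
Y=-.205;f=np.array([np.cos(Y),np.sin(Y),0]);l=np.array([-np.sin(Y),np.cos(Y),0]);C=np.array([654,63.2,0])
def tin(xt,yt,z): return C+f*xt+l*yt+np.array([0,0,z])
def tinm(p): return (R.from_euler('z',-Y).as_matrix()@(p-C)).round(1)
E
python3 - <<'E'
from h import *
p0,M0=load(); print(tinm(p0)); yt=0
plan(tin(-228,0,60),Rdown(Y,-.445)); plan(tin(-228,0,97),Rdown(Y,-.445))
plan(tin(-195,0,97),Rdown(Y,-.445));plan(tin(-172,0,97),Rdown(Y,-.445))
E
```

```text
[-225.     0.7   10.7]
d cm [-0.06 -2.4  -4.32] r deg [-0.02 -0.03  0.04]
d cm [-0.06 -3.99 -7.66] r deg [-0.02 -0.03  0.04]
d cm [-0.06 -1.01 -9.08] r deg [-0.02 -0.03  0.04]
d cm [ -0.06   1.06 -10.07] r deg [-0.02 -0.03  0.04]
```

drive_tool --series '[{"dx": 0,"dy": -0.5,"dz": -1,"rx": 0,"ry": 0,"rz": 0,"hand": 0.5},{"dx": -0.06,"dy": -2.4,"dz": -4.3,"rx": 0,"ry": 0,"rz": 0,"hand": 0.5},{"dx": -0.06,"dy": -3.6,"dz": -7,"rx": 0,"ry": 0,"rz": 0,"hand": 0.5},{"dx": -0.06,"dy": -4,"dz": -7.66,"rx": 0,"ry": 0,"rz": 0,"hand": 0.5},{"dx": -0.06,"dy": -4,"dz": -7.66,"rx": 0,"ry": 0,"rz": 0,"hand": 0.5}]'

```text
t: 10.75
ee_pos: [430.0, 109.6, 97.3]
tcp_rot: [-2.15, -1.749, 0.392]
force: [-0.1, 0.2, -2.2]
grip_width: 0.2
```

drive_tool --series '[{"dx": 0,"dy": 0,"dz": 0,"rx": 0,"ry": 0,"rz": 0,"hand": 0.5},{"dx": 0,"dy": 0,"dz": 0,"rx": 0,"ry": 0,"rz": 0,"hand": 0.5}]'

```text
t: 10.95
ee_pos: [428.7, 109.2, 95.3]
tcp_rot: [-2.148, -1.747, 0.398]
force: [0.2, 0.0, -0.6]
grip_width: 0.194
```

Run:
```python
from h import *
from plant import bot,eyes
apply([-.06,-4,-7.66],[0,0,0])
p,M=sync();print(tinm(p),tinm(load()[0]));snap("s11")
c=eyes.get_calibration("scene");K,T=c["K"],c["camera_from_world"]
q=lambda P:(lambda v:(v[:2]/v[2]-[230,130])*5+2)(K@(T[:3,:3]@np.array(P)+T[:3,3]))
for L in (122,125): print(q(p+f*L+[0,0,.3]))
```

```text
[430.71207113 109.64938227  97.05382375]
t 10.95 ee [428.66 109.2   95.32] cmd [430.71 109.65  97.05] F [ 0.16  0.02 -0.64] w 0.194
yaw -0.2057 pitch -0.4463 roll -0.0018
[-230.    -0.8   95.3] [-228.1    0.    97.1]
[284.84337752 328.90927541]
[290.34781761 328.03234782]
```

View pics/s11.png

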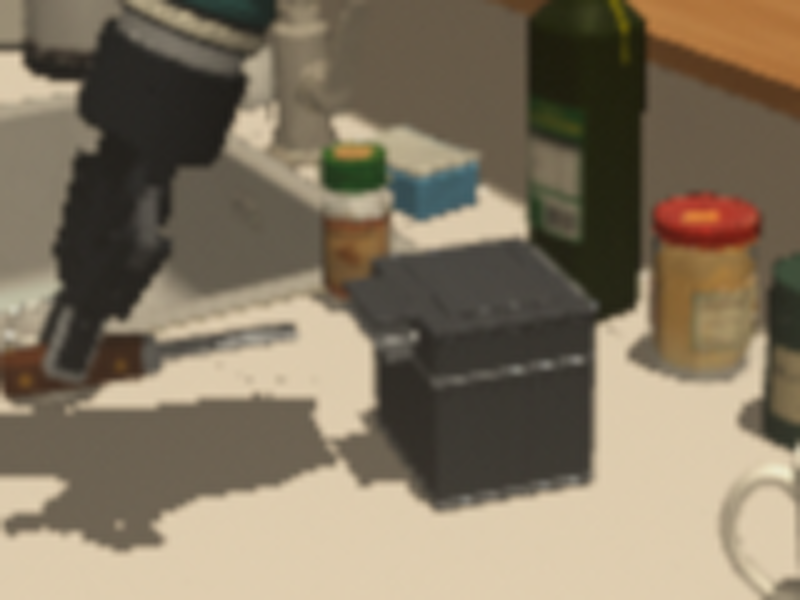

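drive_tool --series '[{"dx": 0.08,"dy": -0.06,"dz": -0.13,"rx": 0,"ry": 0,"rz": 0,"hand": 0.5},{"dx": 0.08,"dy": 1.3,"dz": -0.78,"rx": 0,"ry": 0,"rz": 0,"hand": 0.5},{"dx": 0.08,"dy": 2,"dz": -1.12,"rx": 0,"ry": 0,"rz": 0,"hand": 0.5},{"dx": 0.08,"dy": 2,"dz": -1.12,"rx": 0,"ry": 0,"rz": 0,"hand": 0.5}]'

```text
t: 11.4
ee_pos: [452.9, 104.8, 97.5]
tcp_rot: [-2.15, -1.748, 0.396]
force: [-0.8, -0.1, 0.4]
grip_width: 0.198
```

Run:
```python
from h import *
apply([.08,2,-1.12],[0,0,0])
p,M=sync();print(tinm(p),tinm(load()[0]))
```

```text
[453.27108522 105.78329553  98.54521788]
t 11.4 ee [452.86 104.83  97.47] cmd [453.27 105.78  98.55] F [-0.83 -0.14  0.38] w 0.198
yaw -0.2062 pitch -0.444 roll -0.0015
[-2.054e+02 -2.000e-01  9.750e+01] [-205.2    0.8   98.5]
```

drive_tool --series '[{"dx": 0,"dy": 0.7,"dz": -0.28,"rx": 0,"ry": 0,"rz": 0,"hand": 0.5},{"dx": 0,"dy": 1.6,"dz": -0.7,"rx": 0,"ry": 0,"rz": 0,"hand": 0.5},{"dx": 0,"dy": 2.3,"dz": -1.04,"rx": 0,"ry": 0,"rz": 0,"hand": 0.5},{"dx": 0,"dy": 2.8,"dz": -1.27,"rx": 0,"ry": 0,"rz": 0,"hand": 0.5},{"dx": 0,"dy": 2.8,"dz": -1.27,"rx": 0,"ry": 0,"rz": 0,"hand": 0.5}]'

```text
t: 11.9
ee_pos: [483.0, 98.7, 97.2]
tcp_rot: [-2.15, -1.748, 0.396]
force: [0.2, -0.5, -1.3]
grip_width: 0.195
```

Run:
```python
from h import *
apply([0,2.8,-1.27],[0,0,0])
p,M=sync();print(tinm(p),tinm(load()[0]));snap("s12")
```

```text
[483.36942281  99.53689197  97.94312372]
t 11.9 ee [482.95  98.67  97.16] cmd [483.37  99.54  97.94] F [ 0.19 -0.53 -1.29] w 0.195
yaw -0.2059 pitch -0.4439 roll -0.001
[-1.747e+02 -1.000e-01  9.720e+01] [-174.5    0.8   97.9]
```

View pics/s12.png

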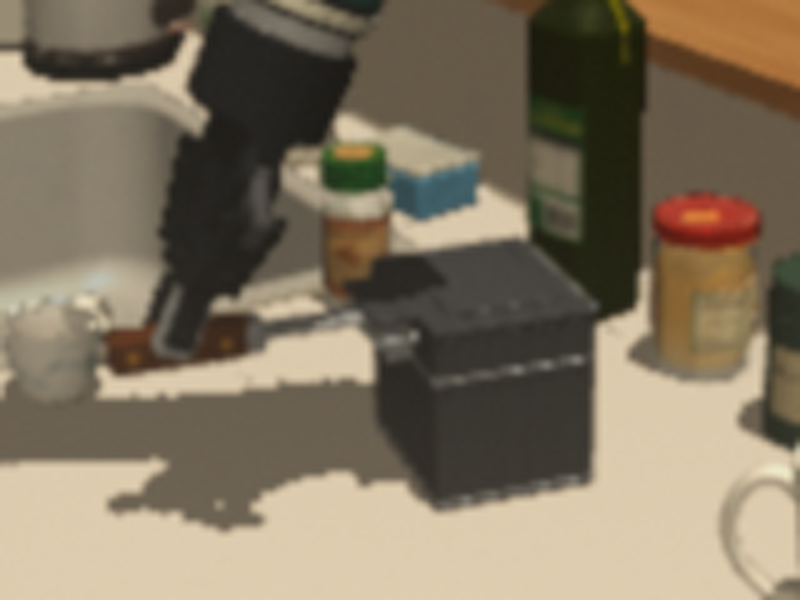

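Run:
```python
from h import *
p,M=sync(); p0,M0=load(); off=p0-p
a=105.7;h=-1.2
for ph in (0,.07,.14,.21,.28,.34,.40,.46,.52,.58):
    x=-69-(a*np.cos(ph)-h*np.sin(ph)); z=93-(a*np.sin(ph)+h*np.cos(ph))
    print(ph,round(x,1),round(z,1));plan(tin(x,0,z)+off,Rdown(Y,ph-.444))
```

```text
t 11.95 ee [482.32  98.81  97.13] cmd [483.37  99.54  97.94] F [-0.3  -0.17 -0.61] w 0.198
yaw -0.2059 pitch -0.4446 roll -0.001
0 -174.7 94.2
d cm [0.01 0.18 0.24] r deg [-0.08 -0.03  0.04]
0.07 -174.5 86.8
d cm [0.01 0.52 0.9 ] r deg [-4.09 -0.03  0.03]
0.14 -173.8 79.4
d cm [0.01 0.9  1.53] r deg [-8.1  -0.03  0.03]
0.21 -172.6 72.1
d cm [0.01 1.32 2.14] r deg [-12.11  -0.03   0.03]
0.28 -170.9 64.9
d cm [0.01 1.79 2.71] r deg [-16.12  -0.03   0.03]
0.34 -169.0 58.9
d cm [0.01 2.21 3.18] r deg [-19.56  -0.03   0.03]
0.4 -166.8 52.9
d cm [0.   2.67 3.62] r deg [-23.    -0.03   0.03]
0.46 -164.2 47.1
d cm [0.   3.15 4.03] r deg [-26.44  -0.04   0.03]
0.52 -161.3 41.5
d cm [0.   3.66 4.41] r deg [-29.87  -0.04   0.03]
0.58 -158.1 36.1
d cm [0.   4.19 4.77] r deg [-3.331e+01 -4.000e-02  3.000e-02]
```

drive_tool --series '[{"dx": 0,"dy": 0.18,"dz": 0.24,"rx": 0,"ry": 0,"rz": 0,"hand": 0.5},{"dx": 0,"dy": 0.52,"dz": 0.9,"rx": -4,"ry": 0,"rz": 0,"hand": 0.5},{"dx": 0,"dy": 0.9,"dz": 1.53,"rx": -8,"ry": 0,"rz": 0,"hand": 0.5},{"dx": 0,"dy": 1.32,"dz": 2.14,"rx": -12,"ry": 0,"rz": 0,"hand": 0.5},{"dx": 0,"dy": 1.79,"dz": 2.71,"rx": -16,"ry": 0,"rz": 0,"hand": 0.5}]'

```text
t: 12.45
ee_pos: [486.3, 98.2, 64.9]
tcp_rot: [-2.336, -1.9, 0.156]
force: [0.3, 0.0, -2.1]
grip_width: 0.192
```

Run:
```python
from h import *
from plant import bot
apply([0,1.79,2.71],[-16,0,0])
p,M=sync();print(tinm(p),tinm(load()[0]),bot.observe()['joint_pos'].round(2));snap("s13")
off=np.array([-.2,.8,.8]); off=f*.2+l*.8+np.array([0,0,.8])
a=105.7;h=-1.2
for ph in (.34,.40,.46,.52,.58,.64):
    x=-69-(a*np.cos(ph)-h*np.sin(ph)); z=93-(a*np.sin(ph)+h*np.cos(ph))
    print(ph,round(x,1),round(z,1));plan(tin(x,0,z)+off,Rdown(Y,ph-.444))
```

```text
[487.75887929  98.64891823  65.77537319]
t 12.45 ee [486.3   98.22  64.9 ] cmd [487.76  98.65  65.78] F [ 0.34  0.03 -2.08] w 0.192
yaw -0.2052 pitch -0.1628 roll -0.0005
[-1.713e+02  1.000e-01  6.490e+01] [-170.     0.9   65.8] [-0.82  0.66  0.79  2.02 -0.65  0.91  1.73]
0.34 -169.0 58.9
d cm [-0.01  0.21  0.58] r deg [-3.56 -0.04  0.03]
0.4 -166.8 52.9
d cm [-0.01  0.53  1.13] r deg [-7.   -0.04  0.02]
0.46 -164.2 47.1
d cm [-0.01  0.88  1.66] r deg [-10.44  -0.04   0.02]
0.52 -161.3 41.5
d cm [-0.01  1.26  2.17] r deg [-13.87  -0.04   0.02]
0.58 -158.1 36.1
d cm [-0.01  1.67  2.65] r deg [-17.31  -0.04   0.02]
0.64 -154.5 30.8
d cm [-0.01  2.11  3.11] r deg [-2.075e+01 -4.000e-02  2.000e-02]
```

View pics/s13.png

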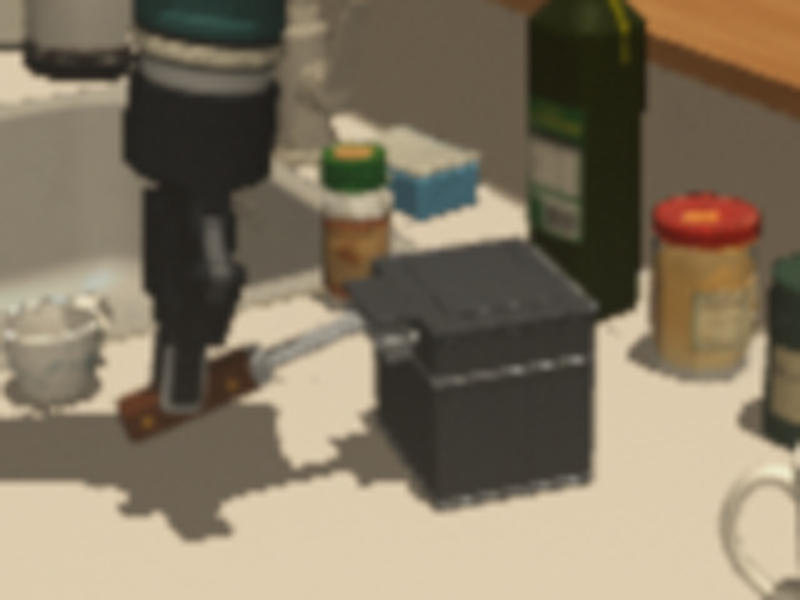

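drive_tool --series '[{"dx": 0,"dy": 0.21,"dz": 0.58,"rx": -3.6,"ry": 0,"rz": 0,"hand": 0.5},{"dx": 0,"dy": 0.53,"dz": 1.13,"rx": -7,"ry": 0,"rz": 0,"hand": 0.5},{"dx": 0,"dy": 0.7,"dz": 1.4,"rx": -8.7,"ry": 0,"rz": 0,"hand": 0.5},{"dx": 0,"dy": 0.88,"dz": 1.66,"rx": -10.4,"ry": 0,"rz": 0,"hand": 0.5},{"dx": 0,"dy": 0.88,"dz": 1.66,"rx": -10.4,"ry": 0,"rz": 0,"hand": 0.5}]'

```text
t: 13.0
ee_pos: [492.2, 97.3, 47.4]
tcp_rot: [2.427, 1.975, 0.015]
force: [1.2, 1.1, 0.6]
grip_width: 0.196
```

Run:
```python
from h import *
from plant import bot
apply([0,.88,1.66],[-10.4,0,0])
p,M=sync();print(tinm(p),tinm(load()[0]),bot.observe()['joint_pos'].round(2));snap("s14")
off=f*.2+l*.8+np.array([0,0,.8])
a=105.7;h=-1.2
for ph in (.52,.58,.64,.7):
    x=-69-(a*np.cos(ph)-h*np.sin(ph)); z=93-(a*np.sin(ph)+h*np.cos(ph))
    print(ph,round(x,1),round(z,1));plan(tin(x,0,z)+off,Rdown(Y,ph-.444))
```

```text
[493.57098017  97.45540343  47.94856737]
t 13.0 ee [492.16  97.3   47.43] cmd [493.57  97.46  47.95] F [1.16 1.1  0.64] w 0.196
yaw -0.2047 pitch 0.0154 roll -0.0001
[-165.4    0.4   47.4] [-164.     0.9   47.9] [-0.88  0.62  0.77  2.13 -0.72  0.65  1.76]
0.52 -161.3 41.5
d cm [-0.01  0.28  0.57] r deg [-3.47 -0.04  0.02]
0.58 -158.1 36.1
d cm [-0.01  0.6   1.12] r deg [-6.91 -0.04  0.02]
0.64 -154.5 30.8
d cm [-0.01  0.95  1.65] r deg [-10.35  -0.04   0.02]
0.7 -150.6 25.8
d cm [-0.01  1.33  2.15] r deg [-1.379e+01 -4.000e-02  1.000e-02]
```

View pics/s14.png

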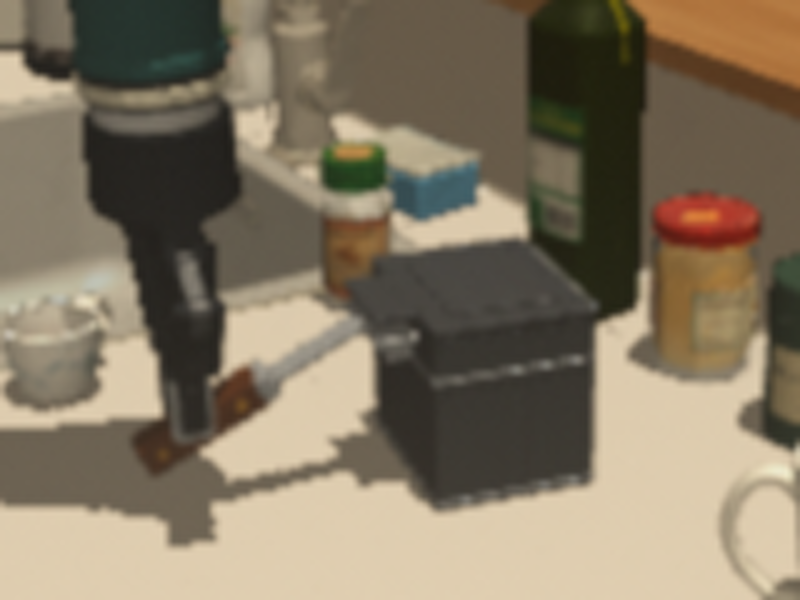

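drive_tool --series '[{"dx": 0,"dy": 0.27,"dz": -0.13,"rx": 0,"ry": 0,"rz": 0,"hand": 0.5},{"dx": 0,"dy": 0.54,"dz": -0.26,"rx": 0,"ry": 0,"rz": 0,"hand": 0.5},{"dx": 0,"dy": 0.54,"dz": -0.26,"rx": 0,"ry": 0,"rz": 0,"hand": 0.5}]'

```text
t: 13.35
ee_pos: [491.9, 97.0, 48.1]
tcp_rot: [2.433, 1.983, 0.001]
force: [-8.7, 3.2, -2.8]
grip_width: 0.196
```

Run:
```python
from h import *
from plant import bot
apply([0,.54,-.26],[0,0,0])
p,M=sync();print(tinm(p),tinm(load()[0]));snap("s15")
```

```text
[498.81818844  96.36443641  50.63121462]
t 13.35 ee [491.89  97.02  48.13] cmd [498.82  96.36  50.63] F [-8.69  3.16 -2.76] w 0.196
yaw -0.2032 pitch 0.0026 roll -0.0014
[-1.656e+02  1.000e-01  4.810e+01] [-158.7    0.9   50.6]
```

View pics/s15.png

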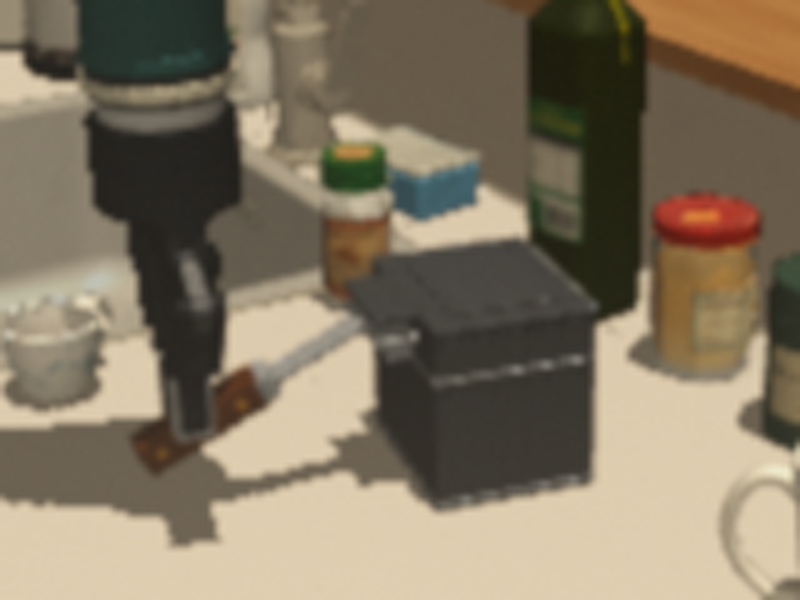

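Run:
```python
import cv2,numpy as np
a=cv2.imread("pics/s12.png");b=cv2.imread("pics/s15.png");c=cv2.imread("pics/s5.png")
o=cv2.vconcat([cv2.resize(x[230:350,320:620],(800,320)) for x in (c,b)][:2])
cv2.imwrite("pics/cmp.png",cv2.resize(cv2.convertScaleAbs(o,alpha=2),(750,600)))
```

```text
(no output)
```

View pics/cmp.png

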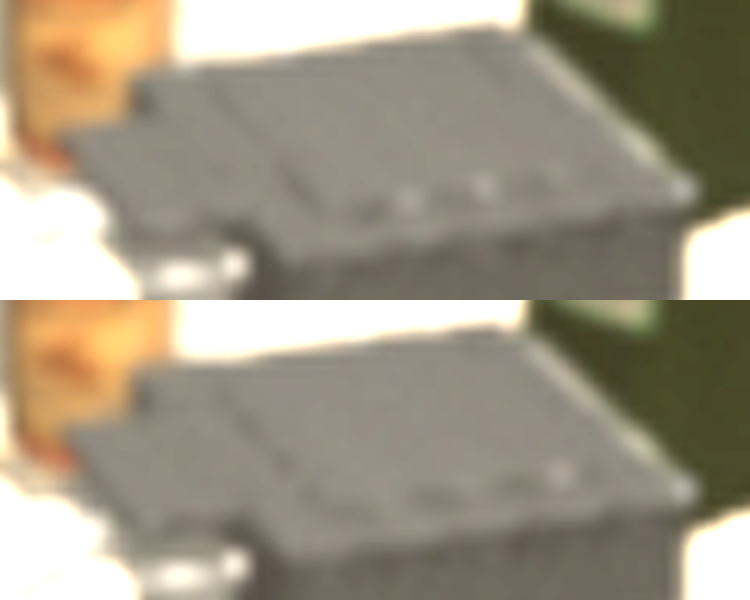

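Run:
```python
from h import *
off=f*.2+l*.8+np.array([0,0,.8])
h=-1.2
for a,ph in ((105.7,.36),(105.7,.24),(105.7,.12),(98,.12),(92,.12)):
    x=-69-(a*np.cos(ph)-h*np.sin(ph)); z=93-(a*np.sin(ph)+h*np.cos(ph))+(1 if ph<.2 else 0)
    print(ph,round(x,1),round(z,1));plan(tin(x,0,z)+off,Rdown(Y,ph-.444))
```

```text
0.36 -168.3 56.9
d cm [-0.01 -0.94 -0.72] r deg [ 5.69 -0.04  0.02]
0.24 -172.0 69.0
d cm [-0.01 -1.28 -1.94] r deg [12.57 -0.04  0.02]
0.12 -174.1 82.5
d cm [-0.01 -1.47 -3.29] r deg [19.44 -0.04  0.03]
0.12 -166.4 83.5
d cm [-0.01 -0.7  -3.37] r deg [19.44 -0.04  0.03]
0.12 -160.5 84.2
d cm [-0.01 -0.11 -3.44] r deg [19.44 -0.04  0.03]
```

drive_tool --series '[{"dx": 0,"dy": -0.94,"dz": -0.72,"rx": 5.7,"ry": 0,"rz": 0,"hand": 0.5},{"dx": 0,"dy": -1.28,"dz": -1.94,"rx": 12.6,"ry": 0,"rz": 0,"hand": 0.5},{"dx": 0,"dy": -1.47,"dz": -3.29,"rx": 19.4,"ry": 0,"rz": 0,"hand": 0.5},{"dx": 0,"dy": -1.0,"dz": -3.34,"rx": 19.4,"ry": 0,"rz": 0,"hand": 0.5},{"dx": 0,"dy": -0.7,"dz": -3.37,"rx": 19.4,"ry": 0,"rz": 0,"hand": 0.5}]'

```text
t: 13.9
ee_pos: [488.0, 97.3, 82.7]
tcp_rot: [-2.229, -1.812, 0.301]
force: [-10.3, 1.0, 2.4]
grip_width: 0.194
```

drive_tool --series '[{"dx": 0,"dy": 0,"dz": 0,"rx": 0,"ry": 0,"rz": 0,"hand": 0.5},{"dx": 0,"dy": 0,"dz": 0,"rx": 0,"ry": 0,"rz": 0,"hand": 0.5}]'

```text
t: 14.1
ee_pos: [487.9, 97.4, 82.7]
tcp_rot: [-2.23, -1.813, 0.3]
force: [-7.0, 0.8, 2.1]
grip_width: 0.195
```

Run:
```python
from h import *
apply([0,-.7,-3.37],[19.4,0,0])
p,M=sync();print(tinm(p),tinm(load()[0]));snap("s16")
```

```text
[491.45337598  97.86891997  84.21969578]
t 14.1 ee [487.93  97.41  82.73] cmd [491.45  97.87  84.22] F [-7.02  0.79  2.06] w 0.195
yaw -0.2059 pitch -0.3259 roll -0.0015
[-169.6   -0.3   82.7] [-166.2    0.9   84.2]
```

View pics/s16.png

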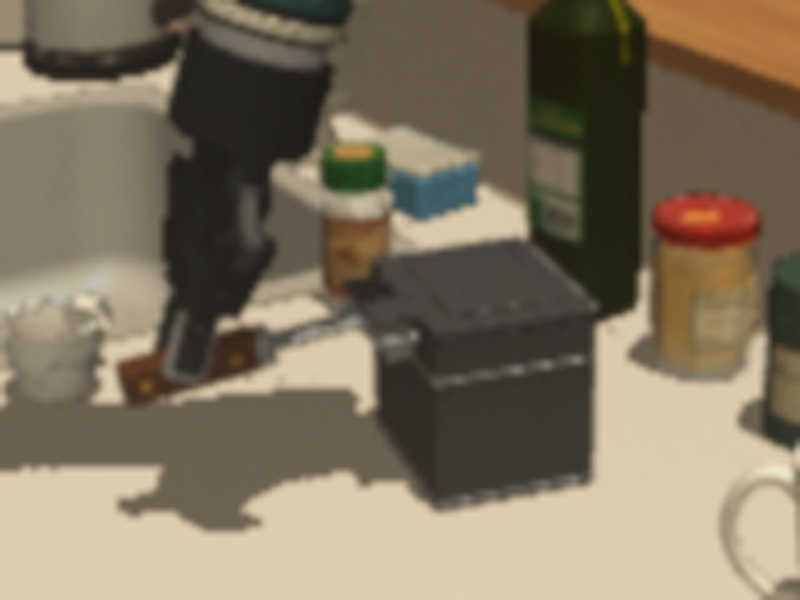

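Run:
```python
from h import *
off=f*2.5+l*.9+np.array([0,0,.8])
h=-1.2;a=101.3
for ph in (.19,.26,.33,.39,.45,.5,.55,.6,.65):
    x=-69-(a*np.cos(ph)-h*np.sin(ph)); z=93-(a*np.sin(ph)+h*np.cos(ph))
    print(ph,round(x,1),round(z,1));plan(tin(x,0,z)+off,Rdown(Y,ph-.444))
```

```text
0.19 -168.7 75.0
d cm [0.   0.27 0.79] r deg [-3.97 -0.03  0.03]
0.26 -167.2 68.1
d cm [0.   0.63 1.4 ] r deg [-7.98 -0.03  0.03]
0.33 -165.2 61.3
d cm [0.   1.03 1.99] r deg [-11.99  -0.03   0.03]
0.39 -163.1 55.6
d cm [0.   1.41 2.46] r deg [-15.43  -0.04   0.03]
0.45 -160.7 50.0
d cm [0.   1.82 2.91] r deg [-18.86  -0.04   0.03]
0.5 -158.5 45.5
d cm [0.   2.17 3.27] r deg [-21.73  -0.04   0.03]
0.55 -156.0 41.1
d cm [0.   2.55 3.61] r deg [-2.459e+01 -4.000e-02  2.000e-02]
0.6 -153.3 36.8
d cm [0.   2.94 3.93] r deg [-2.746e+01 -4.000e-02  2.000e-02]
0.65 -150.4 32.6
d cm [0.   3.35 4.23] r deg [-3.032e+01 -4.000e-02  2.000e-02]
```

drive_tool --series '[{"dx": 0,"dy": 0.27,"dz": 0.79,"rx": -4,"ry": 0,"rz": 0,"hand": 0.5},{"dx": 0,"dy": 0.63,"dz": 1.4,"rx": -8,"ry": 0,"rz": 0,"hand": 0.5},{"dx": 0,"dy": 1.03,"dz": 2.0,"rx": -12,"ry": 0,"rz": 0,"hand": 0.5},{"dx": 0,"dy": 1.41,"dz": 2.46,"rx": -15.4,"ry": 0,"rz": 0,"hand": 0.5},{"dx": 0,"dy": 1.41,"dz": 2.46,"rx": -15.4,"ry": 0,"rz": 0,"hand": 0.5}]'

```text
t: 14.65
ee_pos: [493.3, 96.5, 55.0]
tcp_rot: [-2.404, -1.956, 0.055]
force: [-2.9, -0.3, -1.7]
grip_width: 0.198
```

Run:
```python
from h import *
apply([0,1.41,2.46],[-15.4,0,0])
p,M=sync();print(tinm(p),tinm(load()[0]));snap("s17")
off=f*2.5+l*.9+np.array([0,0,.8])
h=-1.2;a=101.3
for ph in (.42,.45,.5,.55,.6,.65):
    x=-69-(a*np.cos(ph)-h*np.sin(ph)); z=93-(a*np.sin(ph)+h*np.cos(ph))
    print(ph,round(x,1),round(z,1));plan(tin(x,0,z)+off,Rdown(Y,ph-.444))
```

```text
[496.89747197  96.75893244  56.41502448]
t 14.65 ee [493.33  96.54  55.05] cmd [496.9   96.76  56.42] F [-2.94 -0.31 -1.7 ] w 0.198
yaw -0.2047 pitch -0.0552 roll -0.0012
[-1.641e+02 -1.000e-01  5.500e+01] [-160.6    0.9   56.4]
0.42 -162.0 52.8
d cm [0.   0.13 0.28] r deg [-1.74 -0.04  0.02]
0.45 -160.7 50.0
d cm [0.   0.27 0.55] r deg [-3.46 -0.04  0.02]
0.5 -158.5 45.5
d cm [0.   0.52 0.99] r deg [-6.33 -0.04  0.02]
0.55 -156.0 41.1
d cm [0.   0.79 1.41] r deg [-9.19 -0.04  0.02]
0.6 -153.3 36.8
d cm [0.   1.09 1.83] r deg [-12.06  -0.04   0.02]
0.65 -150.4 32.6
d cm [0.   1.4  2.22] r deg [-14.92  -0.04   0.02]
```

View pics/s17.png

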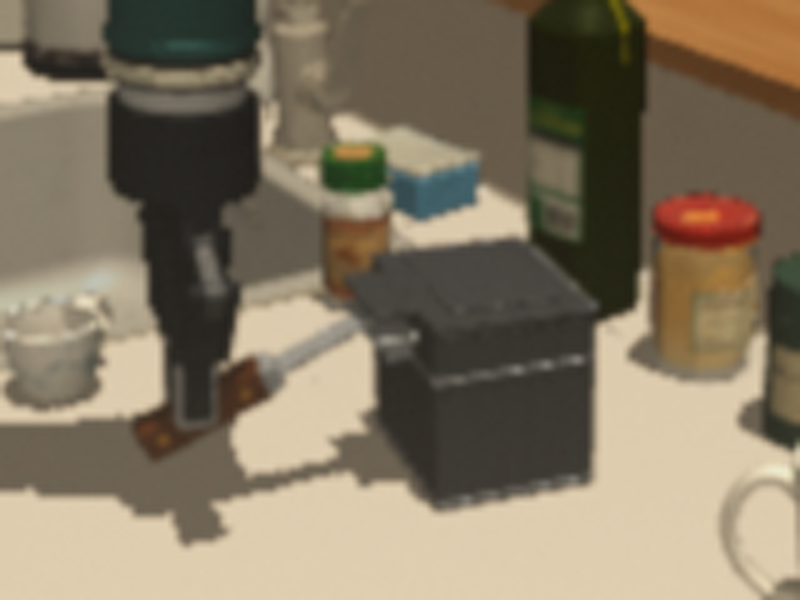

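drive_tool --series '[{"dx": 0,"dy": 0.13,"dz": 0.28,"rx": -1.7,"ry": 0,"rz": 0,"hand": 0.5},{"dx": 0,"dy": 0.27,"dz": 0.55,"rx": -3.5,"ry": 0,"rz": 0,"hand": 0.5},{"dx": 0,"dy": 0.4,"dz": 0.77,"rx": -5,"ry": 0,"rz": 0,"hand": 0.5},{"dx": 0,"dy": 0.52,"dz": 1.0,"rx": -6.3,"ry": 0,"rz": 0,"hand": 0.5},{"dx": 0,"dy": 0.52,"dz": 1.0,"rx": -6.3,"ry": 0,"rz": 0,"hand": 0.5}]'

```text
t: 15.2
ee_pos: [498.7, 95.4, 44.9]
tcp_rot: [2.404, 1.956, 0.05]
force: [-4.6, 1.6, 0.4]
grip_width: 0.19
```

Run:
```python
from h import *
from plant import bot
apply([0,.52,1.0],[-6.3,0,0])
p,M=sync();print(tinm(p),tinm(load()[0]),bot.observe()['wrist_torque'],bot.observe()['joint_pos'].round(2));snap("s18")
off=f*2.5+l*.9+np.array([0,0,.8])
h=-1.2;a=101.3
for ph in (.55,.6,.65,.7):
    x=-69-(a*np.cos(ph)-h*np.sin(ph)); z=93-(a*np.sin(ph)+h*np.cos(ph))
    print(ph,round(x,1),round(z,1));plan(tin(x,0,z)+off,Rdown(Y,ph-.444))
```

```text
[501.45000486  95.82142236  46.14684454]
t 15.2 ee [498.7   95.41  44.87] cmd [501.45  95.82  46.15] F [-4.61  1.65  0.35] w 0.19
yaw -0.2048 pitch 0.0527 roll -0.0011
[-1.586e+02 -1.000e-01  4.490e+01] [-156.     0.9   46.1] [ 0.17734731  1.18161268 -0.02512858] [-0.88  0.62  0.77  2.14 -0.74  0.61  1.78]
0.55 -156.0 41.1
d cm [0.   0.23 0.44] r deg [-2.89 -0.04  0.02]
0.6 -153.3 36.8
d cm [0.   0.47 0.88] r deg [-5.76 -0.04  0.02]
0.65 -150.4 32.6
d cm [0.   0.74 1.31] r deg [-8.62 -0.04  0.02]
0.7 -147.3 28.7
d cm [0.   1.03 1.73] r deg [-1.149e+01 -4.000e-02  1.000e-02]
```

View pics/s18.png

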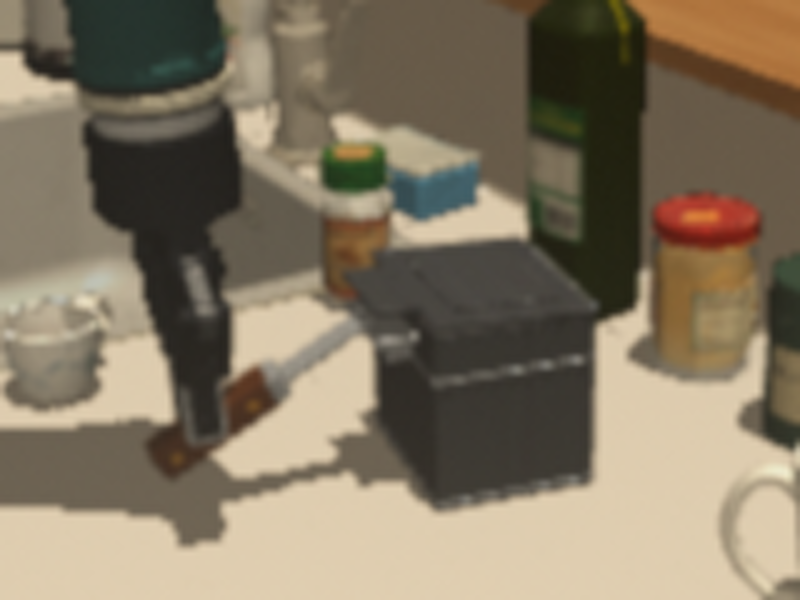

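drive_tool --series '[{"dx": 0,"dy": 0.1,"dz": 0.35,"rx": -1.2,"ry": 0,"rz": 0,"hand": 0.5},{"dx": 0,"dy": 0.23,"dz": 0.65,"rx": -2.9,"ry": 0,"rz": 0,"hand": 0.5},{"dx": 0,"dy": 0.35,"dz": 0.9,"rx": -4.4,"ry": 0,"rz": 0,"hand": 0.5},{"dx": 0,"dy": 0.47,"dz": 1.1,"rx": -5.8,"ry": 0,"rz": 0,"hand": 0.5},{"dx": 0,"dy": 0.47,"dz": 1.1,"rx": -5.8,"ry": 0,"rz": 0,"hand": 0.5}]'

```text
t: 15.75
ee_pos: [504.8, 94.2, 34.5]
tcp_rot: [2.34, 1.904, 0.148]
force: [-5.7, 0.8, 1.5]
grip_width: 0.195
```

Run:
```python
from h import *
from plant import bot
apply([0,.47,1.1],[-5.8,0,0])
p,M=sync();print(tinm(p),tinm(load()[0]),bot.observe()['wrist_torque'],bot.observe()['joint_pos'].round(2));snap("s19")
```

```text
[506.64388497  94.75112763  35.42452769]
t 15.75 ee [504.81  94.23  34.53] cmd [506.64  94.75  35.42] F [-5.67  0.77  1.54] w 0.195
yaw -0.2051 pitch 0.1558 roll -0.0005
[-152.4    0.    34.5] [-150.7    0.9   35.4] [ 0.1142287   0.96842566 -0.0543172 ] [-0.88  0.61  0.72  2.2  -0.81  0.44  1.82]
```

View pics/s19.png

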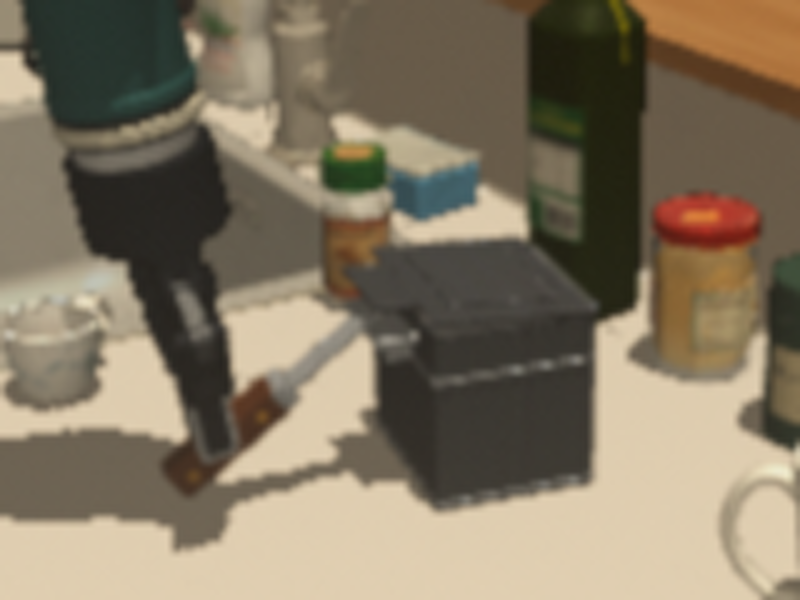

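Run:
```python
from h import *
from plant import eyes
c=eyes.get_calibration("scene");K,T=c["K"],c["camera_from_world"]
q=lambda P:(lambda v:(v[:2]/v[2]-[230,130])*5+2)(K@(T[:3,:3]@np.array(P)+T[:3,3]))
for th in (0,.03,.053,.08,.11,.14):
  o=[]
  for yy in (30,-30):
    X=-114*np.cos(th)-0;Z=114*np.sin(th)
    o.append(q(tin(45-114*np.cos(th)-4*np.sin(th),yy,101+114*np.sin(th)+4*np.cos(th))).round(0))
  print(th,*o)
a,b=[cv2.imread(f"pics/{n}.png")[230:350,320:620] for n in ("s12","s19")]
o=cv2.vconcat([cv2.resize(x,(750,300),interpolation=cv2.INTER_CUBIC) for x in (a,b)])
cv2.imwrite("pics/cmp2.png",cv2.convertScaleAbs(o,alpha=2))
```

```text
0 [338. 280.] [372. 322.]
0.03 [338. 275.] [371. 316.]
0.053 [338. 270.] [371. 312.]
0.08 [337. 265.] [371. 306.]
0.11 [338. 259.] [371. 300.]
0.14 [338. 253.] [372. 294.]
```

View pics/cmp2.png

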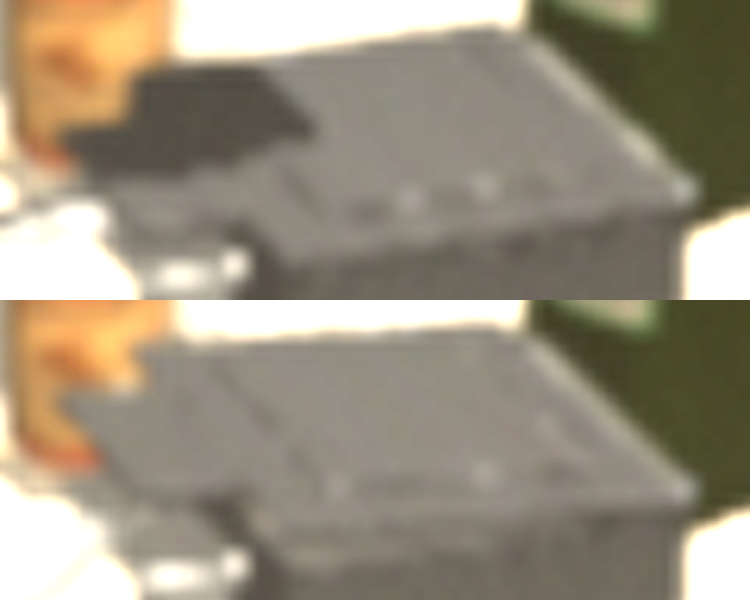

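Run:
```python
from h import *
off=f*2.5+l*.9+np.array([0,0,.3])
h=-1.2;a=101.3
for ph in (.63,.66,.69):
    x=-69-(a*np.cos(ph)-h*np.sin(ph)); z=93-(a*np.sin(ph)+h*np.cos(ph))
    print(ph,round(x,1),round(z,1));plan(tin(x,0,z)+off,Rdown(Y,ph-.444))
```

```text
0.63 -151.6 34.3
d cm [0.   0.15 0.11] r deg [-1.68 -0.04  0.01]
0.66 -149.8 31.8
d cm [0.   0.29 0.38] r deg [-3.4  -0.04  0.01]
0.69 -147.9 29.4
d cm [0.   0.44 0.64] r deg [-5.11 -0.04  0.01]
```

drive_tool --series '[{"dx": 0,"dy": 0.15,"dz": 0.11,"rx": -1.7,"ry": 0,"rz": 0,"hand": 0.5},{"dx": 0,"dy": 0.29,"dz": 0.38,"rx": -3.4,"ry": 0,"rz": 0,"hand": 0.5},{"dx": 0,"dy": 0.44,"dz": 0.55,"rx": -5.1,"ry": 0,"rz": 0,"hand": 0.5},{"dx": 0,"dy": 0.44,"dz": 0.55,"rx": -5.1,"ry": 0,"rz": 0,"hand": 0.5}]'

```text
t: 16.2
ee_pos: [511.0, 93.1, 30.0]
tcp_rot: [2.282, 1.856, 0.229]
force: [-1.4, 0.4, -0.6]
grip_width: 0.192
```

Run:
```python
from h import *
from plant import bot
apply([0,.44,.55],[-5.1,0,0])
p,M=sync();print(tinm(p),tinm(load()[0]),bot.observe()['wrist_torque'],bot.observe()['joint_pos'].round(2));snap("s20")
a,b=[cv2.imread(f"pics/{n}.png")[230:350,320:620] for n in ("s19","s20")]
o=cv2.vconcat([cv2.resize(x,(750,300),interpolation=cv2.INTER_CUBIC) for x in (a,b)])
cv2.imwrite("pics/cmp3.png",cv2.convertScaleAbs(o,alpha=2))
```

```text
[511.74054108  93.69672953  30.67875683]
t 16.2 ee [510.96  93.05  30.01] cmd [511.74  93.7   30.68] F [-1.43  0.42 -0.6 ] w 0.192
yaw -0.2053 pitch 0.2466 roll -0.0004
[-1.461e+02  1.000e-01  3.000e+01] [-145.5    0.9   30.7] [ 0.07331495  0.50831334 -0.04017265] [-0.86  0.59  0.66  2.24 -0.87  0.29  1.87]
```

View pics/s20.png

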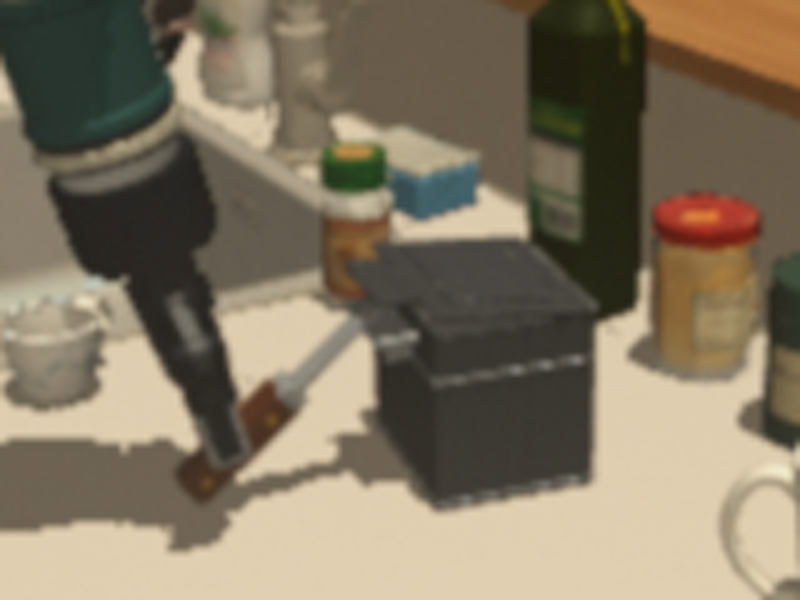

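View pics/cmp3.png

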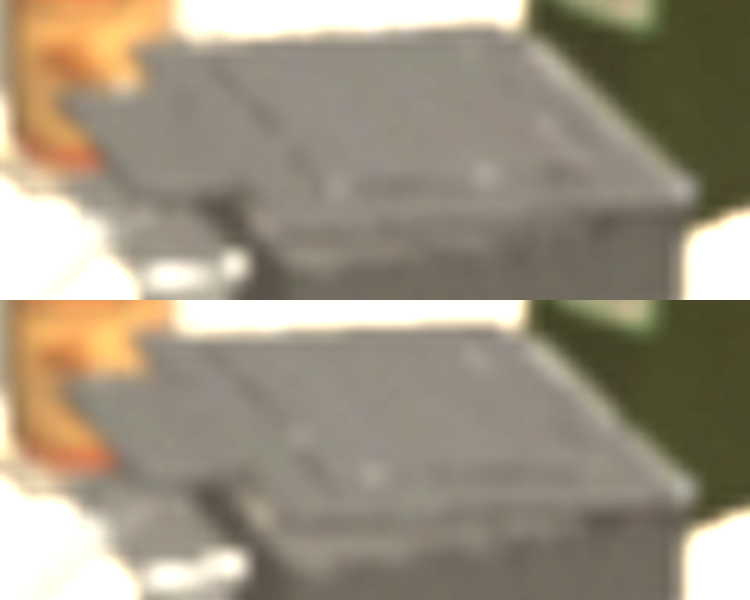

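```bash
cat > sw.py <<'E'
from h import *
import sys
L=125.5
def pose(th,ph,r=94):
    tx,tz=45-r*np.cos(th)+1.5*np.sin(th),101+r*np.sin(th)-1.5*np.cos(th)
    return tin(tx-L*np.cos(ph),0.5,tz-L*np.sin(ph)+.8),Rdown(Y,ph-.444)
for s in sys.argv[1:]:
    th,ph=map(float,s.split(','));P,M=pose(th,ph);print(s,tinm(P));plan(P,M)
E
python3 sw.py .11,.69 .15,.66 .2,.6 .26,.55 .32,.5 .4,.45
```

```text
.11,.69 [-145.1    0.5   30.7]
d cm [-0.04  0.04  0.  ] r deg [-0.01 -0.04  0.01]
.15,.66 [-146.9    0.5   37.4]
d cm [-0.04  0.03 -0.69] r deg [ 1.7  -0.04  0.01]
.2,.6 [-150.4    0.5   48.1]
d cm [-0.04 -0.05 -1.81] r deg [ 5.14 -0.04  0.01]
.26,.55 [-152.4    0.5   58.9]
d cm [-0.04  0.01 -2.91] r deg [ 8.01 -0.04  0.01]
.32,.5 [-153.9    0.5   69.8]
d cm [-0.04  0.14 -4.  ] r deg [ 1.087e+01 -4.000e-02  1.000e-02]
.4,.45 [-154.     0.5   82.4]
d cm [-0.04  0.43 -5.23] r deg [13.74 -0.04  0.02]
```

Model agrees with where the arm stands. Lifting the lid.

drive_tool --series '[{"dx": 0,"dy": 0.03,"dz": -0.7,"rx": 1.7,"ry": 0,"rz": 0,"hand": 0.5},{"dx": 0,"dy": -0.05,"dz": -1.8,"rx": 5.1,"ry": 0,"rz": 0,"hand": 0.5},{"dx": 0,"dy": 0,"dz": -2.9,"rx": 8,"ry": 0,"rz": 0,"hand": 0.5},{"dx": 0,"dy": 0.14,"dz": -4,"rx": 10.9,"ry": 0,"rz": 0,"hand": 0.5},{"dx": 0,"dy": 0.14,"dz": -4,"rx": 10.9,"ry": 0,"rz": 0,"hand": 0.5}]'

```text
t: 16.75
ee_pos: [505.7, 94.3, 70.9]
tcp_rot: [2.401, 1.951, 0.059]
force: [1.0, 0.3, -1.6]
grip_width: 0.197
```

```bash
python3 - <<'E'
from h import *
apply([0,.14,-4],[10.9,0,0])
p,M=sync();print(tinm(p),tinm(load()[0]));snap("s21")
E
python3 sw.py .4,.46 .5,.44 .6,.44 .7,.44 .8,.44
```

```text
[503.53641726  95.37143346  69.81758306]
t 16.75 ee [505.74  94.3   70.94] cmd [503.54  95.37  69.82] F [ 1.01  0.35 -1.61] w 0.197
yaw -0.2059 pitch 0.061 roll -0.0001
[-151.5    0.3   70.9] [-153.9    0.9   69.8]
.4,.46 [-153.5    0.5   81.3]
d cm [-0.04  0.1  -1.15] r deg [ 2.26 -0.04  0.02]
.5,.44 [-150.3    0.5   92.1]
d cm [-0.04  0.48 -2.2 ] r deg [ 3.41 -0.04  0.02]
.6,.44 [-145.3    0.5  100.2]
d cm [-0.04  1.03 -2.98] r deg [ 3.41 -0.04  0.02]
.7,.44 [-139.5    0.5  107.8]
d cm [-0.03  1.65 -3.71] r deg [ 3.41 -0.04  0.02]
.8,.44 [-133.     0.5  114.7]
d cm [-0.03  2.34 -4.37] r deg [ 3.41 -0.04  0.02]
```

View pics/s21.png

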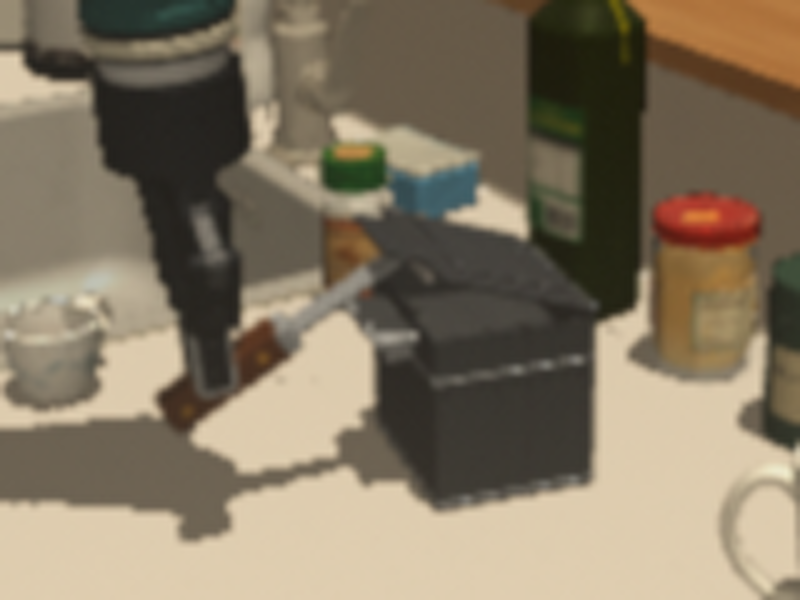

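The lid is lifting on the blade tip. Continuing.

drive_tool --series '[{"dx": 0,"dy": 0.1,"dz": -1.15,"rx": 2.3,"ry": 0,"rz": 0,"hand": 0.5},{"dx": 0,"dy": 0.48,"dz": -2.2,"rx": 3.4,"ry": 0,"rz": 0,"hand": 0.5},{"dx": 0,"dy": 1.03,"dz": -3.0,"rx": 3.4,"ry": 0,"rz": 0,"hand": 0.5},{"dx": 0,"dy": 1.65,"dz": -3.7,"rx": 3.4,"ry": 0,"rz": 0,"hand": 0.5},{"dx": 0,"dy": 2.34,"dz": -4.4,"rx": 3.4,"ry": 0,"rz": 0,"hand": 0.5}]'

```text
t: 17.3
ee_pos: [522.7, 90.6, 114.5]
tcp_rot: [-2.436, -1.981, 0.004]
force: [-0.1, 0.6, -1.3]
grip_width: 0.191
```

```bash
python3 - <<'E'
from h import *
apply([0,2.34,-4.4],[3.4,0,0])
p,M=sync();print(tinm(p),tinm(load()[0]));snap("s22")
E
python3 sw.py .9,.44 1,.44 1.1,.44 1.2,.44 1.3,.44 1.4,.44 1.5,.44 1.6,.44 1.7,.44 1.8,.44
```

```text
[524.01637564  91.08846324 115.04796522]
t 17.3 ee [522.73  90.62 114.48] cmd [524.02  91.09 115.05] F [-0.11  0.62 -1.26] w 0.191
yaw -0.205 pitch -0.0033 roll -0.0008
[-1.341e+02  1.000e-01  1.145e+02] [-132.9    0.8  115. ]
.9,.44 [-125.8    0.5  121. ]
d cm [-0.03  0.71 -0.6 ] r deg [ 0.01 -0.04  0.02]
1,.44 [-118.1    0.5  126.6]
d cm [-0.03  1.48 -1.16] r deg [ 0.01 -0.04  0.02]
1.1,.44 [-109.8    0.5  131.4]
d cm [-0.03  2.3  -1.65] r deg [ 0.01 -0.04  0.02]
1.2,.44 [-101.2    0.5  135.4]
d cm [-0.03  3.17 -2.05] r deg [ 0.01 -0.04  0.02]
1.3,.44 [-92.2   0.5 138.5]
d cm [-0.03  4.06 -2.36] r deg [ 0.01 -0.04  0.02]
1.4,.44 [-83.    0.5 140.7]
d cm [-0.03  4.98 -2.59] r deg [ 0.01 -0.04  0.02]
1.5,.44 [-73.7   0.5 142. ]
d cm [-0.03  5.91 -2.72] r deg [ 0.01 -0.04  0.02]
1.6,.44 [-64.3   0.5 142.3]
d cm [-0.03  6.85 -2.76] r deg [ 0.01 -0.04  0.02]
1.7,.44 [-54.9   0.5 141.8]
d cm [-0.04  7.79 -2.7 ] r deg [ 0.01 -0.04  0.02]
1.8,.44 [-45.7   0.5 140.2]
d cm [-0.04  8.71 -2.55] r deg [ 0.01 -0.04  0.02]
```

View pics/s22.png

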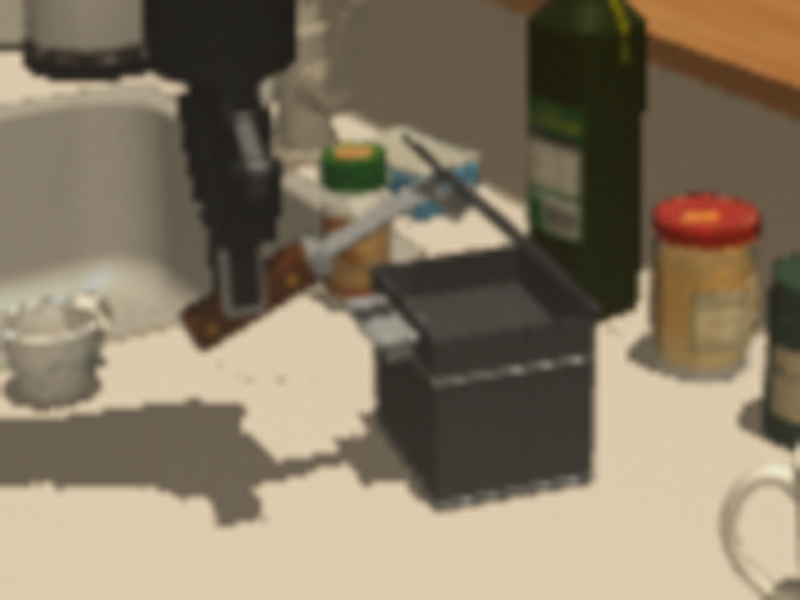

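drive_tool --series '[{"dx": 0,"dy": 0.7,"dz": -0.6,"rx": 0,"ry": 0,"rz": 0,"hand": 0.5},{"dx": 0,"dy": 1.5,"dz": -1.2,"rx": 0,"ry": 0,"rz": 0,"hand": 0.5},{"dx": 0,"dy": 2.3,"dz": -1.65,"rx": 0,"ry": 0,"rz": 0,"hand": 0.5},{"dx": 0,"dy": 3.2,"dz": -2.05,"rx": 0,"ry": 0,"rz": 0,"hand": 0.5},{"dx": 0,"dy": 4.06,"dz": -2.36,"rx": 0,"ry": 0,"rz": 0,"hand": 0.5}]'

```text
t: 17.85
ee_pos: [563.5, 82.1, 138.2]
tcp_rot: [-2.436, -1.981, 0.003]
force: [-0.2, 1.0, -1.7]
grip_width: 0.195
```

drive_tool --series '[{"dx": 0,"dy": 0.9,"dz": -0.23,"rx": 0,"ry": 0,"rz": 0,"hand": 0.5},{"dx": 0,"dy": 1.85,"dz": -0.36,"rx": 0,"ry": 0,"rz": 0,"hand": 0.5},{"dx": 0,"dy": 2.8,"dz": -0.4,"rx": 0,"ry": 0,"rz": 0,"hand": 0.5},{"dx": 0,"dy": 3.7,"dz": -0.34,"rx": 0,"ry": 0,"rz": 0,"hand": 0.5},{"dx": 0,"dy": 4.6,"dz": -0.2,"rx": 0,"ry": 0,"rz": 0,"hand": 0.5}]'

```text
t: 18.35
ee_pos: [608.4, 72.8, 139.5]
tcp_rot: [-2.436, -1.981, 0.004]
force: [1.1, 0.4, -0.7]
grip_width: 0.196
```

Run:
```python
from h import *
apply([0,4.06,-2.36],[0,0,0]);apply([0,4.6,-.2],[0,0,0])
p,M=sync();print(tinm(p),tinm(load()[0]));snap("s23")
```

```text
[563.85421323  82.80342254 138.4920433 ]
[608.90128735  73.4527081  140.31557109]
t 18.35 ee [608.39  72.81 139.52] cmd [608.9   73.45 140.32] F [ 1.08  0.39 -0.71] w 0.196
yaw -0.2051 pitch -0.003 roll -0.0008
[-4.660e+01  1.000e-01  1.395e+02] [-46.2   0.9 140.3]
```

View pics/s23.png

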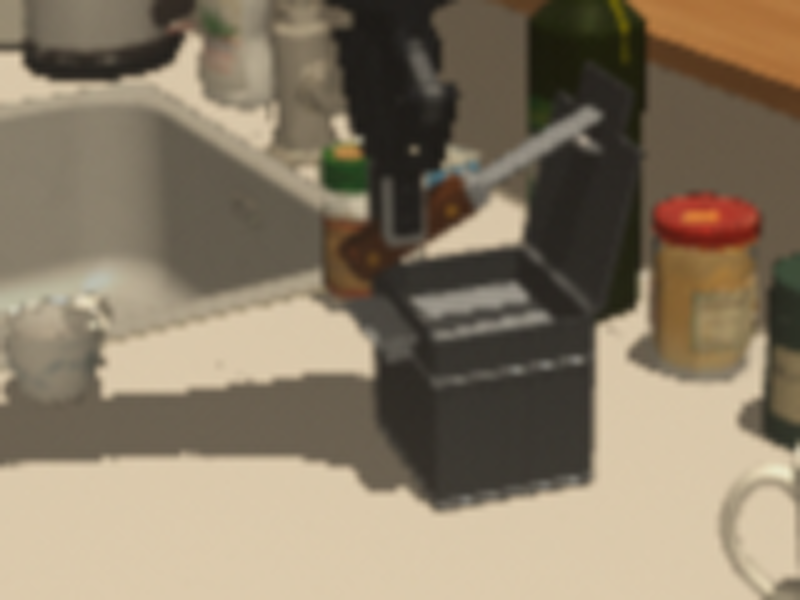

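drive_tool --series '[{"dx": 0,"dy": -2,"dz": 0,"rx": 0,"ry": 0,"rz": 0,"hand": 0.5},{"dx": 0,"dy": -6,"dz": 0,"rx": 0,"ry": 0,"rz": 0,"hand": 0.5},{"dx": 0,"dy": -10,"dz": 0,"rx": 0,"ry": 0,"rz": 0,"hand": 0.5},{"dx": 0,"dy": -14,"dz": 0,"rx": 0,"ry": 0,"rz": 0,"hand": 0.5},{"dx": 0,"dy": -17,"dz": 0,"rx": 0,"ry": 0,"rz": 0,"hand": 0.5}]'

```text
t: 18.9
ee_pos: [438.5, 107.9, 139.7]
tcp_rot: [-2.434, -1.98, 0.006]
force: [-0.0, 0.2, -0.4]
grip_width: 0.195
```

Run:
```python
from h import *
apply([0,-17,0],[0,0,0])
p,M=sync();print(tinm(p),tinm(load()[0]));snap("s24")
for z in (100,60,30,14): plan(tin(-226,0,z),Rdown(Y,-.444))
```

```text
[442.44967787 107.99885751 140.96769478]
t 18.9 ee [438.52 107.85 139.68] cmd [442.45 108.   140.97] F [-0.03  0.21 -0.42] w 0.195
yaw -0.205 pitch -0.0053 roll -0.0007
[-2.201e+02 -1.000e-01  1.397e+02] [-216.2    0.8  141. ]
d cm [-0.08 -0.96  4.1 ] r deg [25.22 -0.03  0.03]
d cm [-0.08 -0.94  8.1 ] r deg [25.22 -0.03  0.03]
d cm [-0.09 -0.93 11.1 ] r deg [25.22 -0.03  0.03]
d cm [-0.09 -0.93 12.7 ] r deg [25.22 -0.03  0.03]
```

View pics/s24.png

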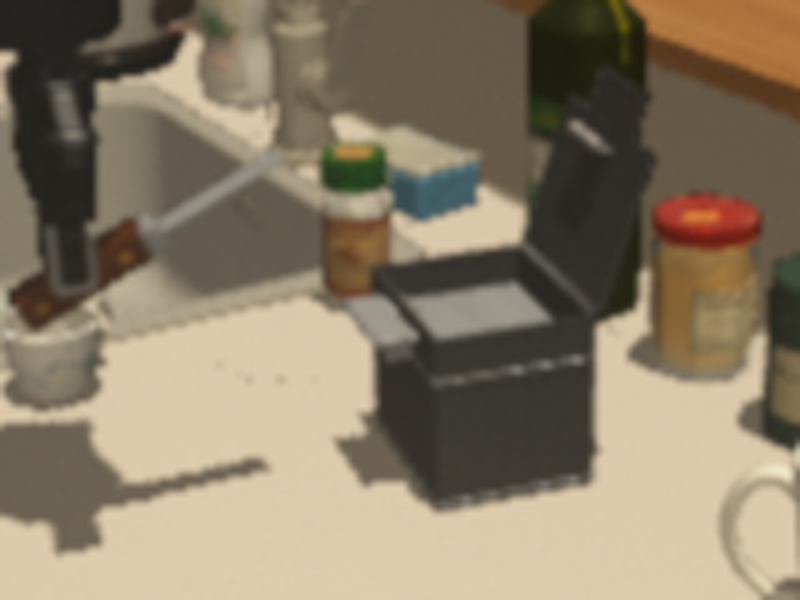

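Lid stays open at its stop. Now tilt flat and lower.

drive_tool --series '[{"dx": 0,"dy": -0.5,"dz": 2,"rx": 8,"ry": 0,"rz": 0,"hand": 0.5},{"dx": 0,"dy": -0.9,"dz": 4.5,"rx": 16,"ry": 0,"rz": 0,"hand": 0.5},{"dx": 0,"dy": -0.9,"dz": 7.5,"rx": 24,"ry": 0,"rz": 0,"hand": 0.5},{"dx": 0,"dy": -0.9,"dz": 9.5,"rx": 25.2,"ry": 0,"rz": 0,"hand": 0.5},{"dx": 0,"dy": -0.9,"dz": 10.5,"rx": 25.2,"ry": 0,"rz": 0,"hand": 0.5}]'

```text
t: 19.45
ee_pos: [432.1, 108.1, 32.6]
tcp_rot: [-2.151, -1.746, 0.399]
force: [-0.2, -0.7, -0.8]
grip_width: 0.194
```

Run:
```python
from h import *
apply([0,-.9,10.5],[25.2,0,0])
p,M=sync();print(tinm(p),tinm(load()[0]));snap("s25")
for z in (20,14,11): plan(tin(-226,0,z),Rdown(Y,-.444))
```

```text
[433.25812462 109.9817448   36.00301735]
t 19.45 ee [432.11 108.06  32.63] cmd [433.26 109.98  36.  ] F [-0.2  -0.7  -0.78] w 0.194
yaw -0.2082 pitch -0.4451 roll -0.0036
[-226.4   -1.3   32.6] [-225.6    0.9   36. ]
d cm [-0.09  0.65  1.46] r deg [ 0.02 -0.03  0.04]
d cm [-0.09  0.91  2.  ] r deg [ 0.02 -0.03  0.04]
d cm [-0.09  1.04  2.27] r deg [ 0.02 -0.03  0.04]
```

View pics/s25.png

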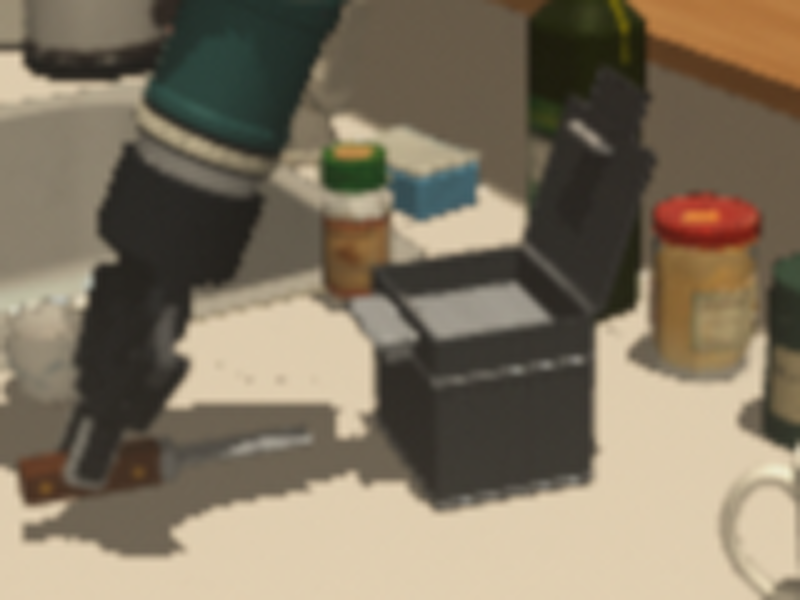

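drive_tool --series '[{"dx": 0,"dy": 0.45,"dz": 0.95,"rx": 0,"ry": 0,"rz": 0,"hand": 0.5},{"dx": 0,"dy": 0.86,"dz": 1.8,"rx": 0,"ry": 0,"rz": 0,"hand": 0.5},{"dx": 0,"dy": 0.95,"dz": 2.0,"rx": 0,"ry": 0,"rz": 0,"hand": 0.5},{"dx": 0,"dy": 1.0,"dz": 2.1,"rx": 0,"ry": 0,"rz": 0,"hand": 0.5},{"dx": 0,"dy": 1.0,"dz": 2.1,"rx": 0,"ry": 0,"rz": 0,"hand": 0.5}]'

```text
t: 20.0
ee_pos: [432.2, 109.8, 12.5]
tcp_rot: [-2.15, -1.75, 0.393]
force: [0.5, 0.2, -0.5]
grip_width: 0.195
```

Run:
```python
from h import *
apply([0,1,2.1],[0,0,0])
p,M=sync();print(tinm(p),tinm(load()[0]));snap("s26")
```

```text
[433.27875346 109.99412783  12.7436231 ]
t 20.0 ee [432.24 109.75  12.45] cmd [433.28 109.99  12.74] F [ 0.46  0.22 -0.51] w 0.195
yaw -0.2046 pitch -0.4421 roll -0.0
[-226.6    0.4   12.5] [-225.6    0.9   12.7]
```

View pics/s26.png

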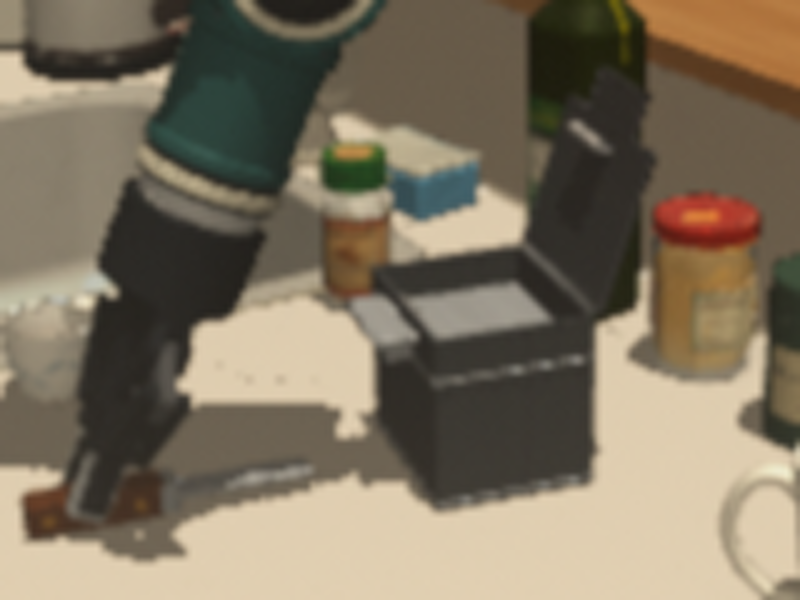

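drive_tool --series '[{"dx": 0,"dy": 0.06,"dz": 0.14,"rx": 0,"ry": 0,"rz": 0,"hand": 0.5},{"dx": 0,"dy": 0.06,"dz": 0.14,"rx": 0,"ry": 0,"rz": 0,"hand": 0.5},{"dx": 0,"dy": 0.06,"dz": 0.14,"rx": 0,"ry": 0,"rz": 0,"hand": 2.5},{"dx": 0,"dy": 0.06,"dz": 0.14,"rx": 0,"ry": 0,"rz": 0,"hand": 5},{"dx": 0,"dy": 0.06,"dz": 0.14,"rx": 0,"ry": 0,"rz": 0,"hand": 5}]'

```text
t: 20.55
ee_pos: [432.0, 109.4, 10.5]
tcp_rot: [-2.15, -1.749, 0.395]
force: [0.1, -0.0, 0.1]
grip_width: 0.582
```

drive_tool --series '[{"dx": 0,"dy": -0.4,"dz": -0.9,"rx": 0,"ry": 0,"rz": 0,"hand": 5},{"dx": 0,"dy": -1.7,"dz": -3.6,"rx": 0,"ry": 0,"rz": 0,"hand": 5},{"dx": 0,"dy": -3.4,"dz": -7.2,"rx": 0,"ry": 0,"rz": 0,"hand": 5},{"dx": 0,"dy": -5.1,"dz": -10.8,"rx": 0,"ry": 0,"rz": 0,"hand": 5},{"dx": 0,"dy": -6,"dz": -12.5,"rx": 0,"ry": 0,"rz": 0,"hand": 5}]'

```text
t: 21.05
ee_pos: [432.6, 109.3, 152.4]
tcp_rot: [-2.152, -1.75, 0.389]
force: [0.4, 0.2, 0.2]
grip_width: 0.583
```

drive_tool --series '[{"dx": 0,"dy": -1,"dz": 0,"rx": 0,"ry": 0,"rz": 0,"hand": 5},{"dx": 0,"dy": -1,"dz": 0,"rx": 0,"ry": 0,"rz": 0,"hand": 5},{"dx": 0,"dy": -1,"dz": 0,"rx": 0,"ry": 0,"rz": 0,"hand": 5}]'

```text
t: 21.35
ee_pos: [421.6, 111.7, 152.8]
tcp_rot: [-2.149, -1.749, 0.396]
force: [-0.0, -0.1, -0.3]
grip_width: 0.585
```

Run:
```python
from h import *
from plant import eyes
sync();snap("s27")
im=eyes.capture("top");cv2.imwrite("pics/t27.png",cv2.resize(im[150:300,210:430,::-1],None,fx=3.6,fy=3.6,interpolation=cv2.INTER_CUBIC))
```

```text
t 21.35 ee [421.65 111.75 152.77] cmd [433.28 109.99  12.74] F [-0.03 -0.05 -0.34] w 0.585
yaw -0.2051 pitch -0.4442 roll -0.001
```

View pics/s27.png

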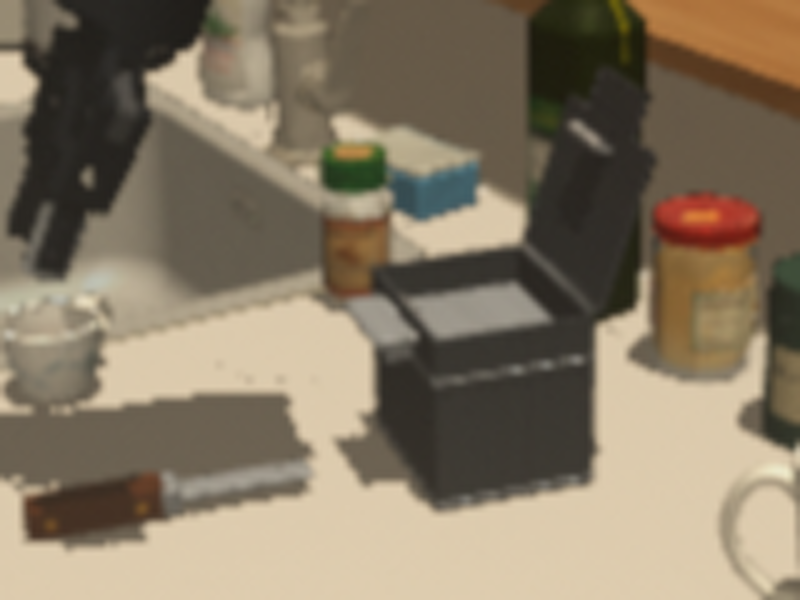

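View pics/t27.png

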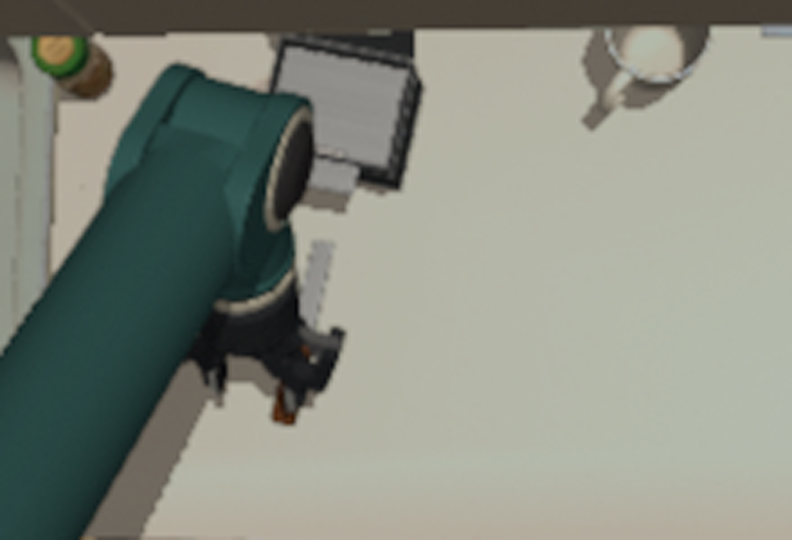

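```bash
python3 -c "
from plant import bot
print(bot.sign_off())"
```

```text
the job is handed in; nothing more can be done
None
```

I levered the lid free with the opener, swung it back past upright and laid the opener down flat in front of the tin. I handed the job in at about 21 s; sign-off gave no verdict.

**First attempt:** with a straight-down grip, the wrist ran out of range before the lid lifted. I set the opener down, gripped it again with the hand tilted about 0.44 rad, and put the blade back in.

**Second attempt:** the blade then sat about 20 mm in the gap and came out partly as I levered. I eased off, pushed it in until it met the wall, and levered again. The scene camera showed the lip rise to about 0.11 rad and the load on the wrist drop, so I took the catch as released.

**Last checks:**
- **Lid:** the scene camera shows it leaning back and staying there after the opener was withdrawn. From that view it is past upright, near its stop. I did not measure the final angle.
- **Opener:** it lies flat on the worktop in front of the tin.
- **Gripper:** it is clear at 150 mm height, and the wrist force reads about 0.
- **Other items:** the mug, the cup and the spice jar look to be where they stood.

**Not measured directly:** the contact force between the opener and the shelf. I inferred it from the small net wrist force while the lid was loaded.

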